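# Load the sampler's feed strip in order of pot height

## Task

Load the feed strip: stand the four capped specimen pots on its four round marks, one pot centred on each mark, in order of height, with the shortest on the mark next to the green start block and the tallest at the other end. Keep the pots upright all the time, set them down rather than drop them, and leave the rack of small tubes where it stands.

Things in the scene. Friction and masses are not known exactly. Their poses are not given: they have to be found in the camera images.
- pot_purple: Loose capped specimen pot, 46 mm tall overall: white cylindrical body 38 mm in diameter, under a ribbed purple screw cap 42 mm in diameter and 18 mm deep with a small white disc on its top; a thin purple band round its foot. 60 to 140 g. Origin: centre of its underside; z up.
- pot_yellow: Loose capped specimen pot, 61 mm tall overall: white cylindrical body 38 mm in diameter, under a ribbed yellow screw cap 42 mm in diameter and 18 mm deep with a small white disc on its top; a thin yellow band round its foot. 60 to 140 g. Origin: centre of its underside; z up.
- pot_green: Loose capped specimen pot, 76 mm tall overall: white cylindrical body 38 mm in diameter, under a ribbed green screw cap 42 mm in diameter and 18 mm deep with a small white disc on its top; a thin green band round its foot. 60 to 140 g. Origin: centre of its underside; z up.
- pot_grey: Loose capped specimen pot, 91 mm tall overall: white cylindrical body 38 mm in diameter, under a ribbed grey screw cap 42 mm in diameter and 18 mm deep with a small white disc on its top; a thin grey band round its foot. 60 to 140 g. Origin: centre of its underside; z up.
- mark_a: Round mark a of the feed strip, at one end of the row (the row runs a, b, c, d, 80 mm from one centre to the next): a flat dark disc 62 mm in diameter with a pale 48 mm centre, painted on a flat fixed aluminium strip 4 mm thick, 90 by 430 mm. Origin: centre of the mark, on the strip's top face (4 mm above the table); y runs along the row, x across it.
- mark_b: Round mark b of the feed strip, second in the row, beside mark a (the row runs a, b, c, d, 80 mm from one centre to the next): a flat dark disc 62 mm in diameter with a pale 48 mm centre, painted on a flat fixed aluminium strip 4 mm thick, 90 by 430 mm. Origin: centre of the mark, on the strip's top face (4 mm above the table); y runs along the row, x across it.
- mark_c: Round mark c of the feed strip, third in the row, beside mark d (the row runs a, b, c, d, 80 mm from one centre to the next): a flat dark disc 62 mm in diameter with a pale 48 mm centre, painted on a flat fixed aluminium strip 4 mm thick, 90 by 430 mm. Origin: centre of the mark, on the strip's top face (4 mm above the table); y runs along the row, x across it.
- mark_d: Round mark d of the feed strip, at the other end of the row (the row runs a, b, c, d, 80 mm from one centre to the next): a flat dark disc 62 mm in diameter with a pale 48 mm centre, painted on a flat fixed aluminium strip 4 mm thick, 90 by 430 mm. Origin: centre of the mark, on the strip's top face (4 mm above the table); y runs along the row, x across it.
- start_block: Green start block, 34 x 30 mm and 24 mm high, fixed on the strip beyond one end of the row, 70 mm from the centre of the nearest mark, which is either mark a or mark d. A like black block stands at the other end. Origin: centre of its underside, on the strip.
- tube_rack: Loose black rack with seven small blue- and grey-capped tubes, to be left alone: 70 mm (x) by 90 mm (y), 82 mm high to the tops of the tubes, 450 g. Origin: centre of its underside.
Mind the look-alikes: they are no part of the job. Of the things shaped like the start_block, the green one is meant.

How it is judged:
By the outcome, as a careful person would: the job done as asked, in the order asked, and still so for the second after the job is handed in, with the robot touching nothing.
It also fails if it takes over 99 s, if anything falls off the work surface, if the arm or the gripper's body presses on something with over 40 N, if the wrist force passes 120 N, or if a joint passes its speed limit or range.

## Robot

A 6-joint arm with a two-finger parallel gripper is mounted at the origin on the work surface. World frame = base frame: x ahead of the robot, y to its left, z up, the work surface at z = 0. Lengths are in mm, angles in rad, forces in N, time in s.
With the tool pointing down it reaches from about 375 to 925 mm from the base axis. Payload 5.7 kg.
Tool frame: the origin (TCP) lies midway between the tips of the shut fingers; the grasp point (between the pads) lies 19 mm behind it; x points along the fingers, z is the direction in which the jaws open and shut, and the axes are right-handed (so a half turn about x gives the same grasp; the last joint's range is limited). The gripper opens to 88 mm and grips with 3 to 60 N. Pads are 20 mm wide; open, the fingers measure 115 mm over their backs; the gripper's body (75 mm by 178 mm) begins 61 mm behind the grasp point.
Start: joints at [1.173, 0.359, 1.51, -0, 1.272, -0.115], TCP at [167.419, 576.132, 182.723] pointing down, gripper open.
Joint ranges: [-2.97, 2.97], [-1.01, 2.36], [0.21, 2.38], [-0.96, 4.11], [0.2, 2.71], [-2.98, 2.98]. Speed limits (rad/s): [2.39, 2.39, 3.14, 3.14, 3.14, 3.14].

## Interface

Orientations are given as a unit quaternion [x, y, z, w].
In Python, from station import r, camera, outline_of gives the robot as it stands.
- The arm moves only by the tool servo_tool, never from a script. Its argument "plan" is a list of rows, each a list of 3 entries, a list of its own where there are three numbers: the closure, from -1 (fully open) to 1 (shut), so that 0 is half open, then the shift along the tool's x, y, z in cm, then the turn about the tool's x in rad. A call has 1 to 8 rows; each row is the pose to reach, as a shift and turn from the pose measured when the call began, along the tool's axes at that moment; what a row does not reach only later rows make up. A row lasts 1/12 s, in which the tool goes at most 41.7 mm and 7.16 degrees, less where a joint would pass 70% of its speed; a pose out of reach is approached as far as the arm can. A call with a gripper value outside its range is refused whole. The fingers move at their own pace and stop on an object; "grip_force" is the grip in N (left out, the last holds). Time passes only in rows, so rows that repeat a pose let the fingers close. It gives the time, the measured TCP pose, the force and the opening at its end, in the units of the state.
- r.sense(): the state, without advancing time (a new reading comes with each control period).
- camera(name): name is "scene" or "top"; returns a dict with "image" (384x512x3 uint8, red, green, blue), "fx", "fy", "cx", "cy" (pixels), "cam_to_world" (4x4, takes a point from camera to world coordinates). Camera axes: x right, y up, looking along -z (the intrinsics and any distortion apply to the point x, -y, -z); pixel columns grow to the right and rows downward; lengths in mm; the calibration is good to about 2 mm. A picture is of the moment at which its call begins. There is no depth.
- r.finish_job(): hands the job in, once; it reports no verdict.
Trained networks look in a picture, given as the dict that the camera call returned (one of the last four; its "shot" number tells which), for a name from the list of things; names that differ only in an ending like _2 or _b are one class to them, and where a whole thing is asked for, a point or a joint stands for the part that bears it (a point fixed in the world has none). Each returns a list of dicts, best first, with "score" (0 to 1); they miss things now and then, are a little off and sometimes report something else, mostly with a low value. They report only what shows in the picture. A call takes as long as a camera call. They do not tell look-alikes from the thing itself.
- outline_of(picture, query): "pixels" (384x512 bool, what is visible of it) and "at" ([row, column] in pixels, amid what is visible of it).
The state is a dict: "time": time; "joints": joint angles; "qvel": joint speeds; "joint_efforts": joint torques, N m; "position": TCP position; "eef_rot": TCP orientation; "contact_force": force on the tool from outside, world axes, zero at the start; "ft_torque": the same for the moment, N m; "opening": finger opening in mm.
Only numpy, scipy, OpenCV 4.12 (cv2) and the standard library are available. Lean on these libraries where they do the work, as an engineer would, in place of code of your own. Each camera call takes 0.05 s, during which the arm holds its last target.

## Working session

There is one attempt and no reset: what is moved stays moved. The work goes in short steps, Python scripts to look and compute and a tool call to move; the robot and the scene stay as the last step left them, time stands still between calls to the robot, and variables do not carry over. Pictures are saved under pics/ and viewed, and the job is handed in when it is done.

Besides the shell and the picture viewer there is one more tool, called after ">>>" by a JSON object that holds its "fn" and its "kwargs". servo_tool: Moves the arm, as the interface text tells. Its arguments: {"type":"object","properties":{"plan":{"type":"array"},"grip_force":{"type":"number"}},"required":["plan"]}

```bash
ls; mkdir -p pics; python3 - <<'E'
from station import r,camera,outline_of
import cv2
s=r.sense(); print(s)
for n in("scene","top"):
    p=camera(n); print(n,p['fx'],p['fy'],p['cx'],p['cy'],p['cam_to_world'],[k for k in p])
    cv2.imwrite(f'pics/{n}0.png',cv2.resize(p['image'][:,:,::-1],(768,576),interpolation=cv2.INTER_CUBIC))
    for q in['pot_purple','pot_yellow','pot_green','pot_grey','mark_a','start_block','tube_rack']:
        print(q,[(round(d['score'],2),[round(float(x)) for x in d['at']]) for d in outline_of(p,q)])
E
```

```text
pics
{'time': 0.0, 'joints': array([ 1.17290545e+00,  3.59481922e-01,  1.51143453e+00,  7.36362504e-06,
        1.27250187e+00, -1.15090258e-01]), 'qvel': array([ 0.00024746,  0.00129528,  0.00145388, -0.00036045,  0.0003394 ,
        0.00042418]), 'joint_efforts': array([ 9.75118965e-04, -5.15371692e+01, -2.70734614e+01,  6.75318274e-02,
        3.47183074e-02, -1.21742150e-04]), 'position': array([167.12708723, 575.45446738, 181.92261311]), 'eef_rot': array([-0.42486778,  0.56603336,  0.42422068,  0.5649163 ]), 'contact_force': array([-1.32733263, -0.22101968, -0.28574361]), 'ft_torque': array([-0.03128608, -0.00842543,  0.01586   ]), 'opening': 87.62859237125025}
scene 347.4579558610558 347.4579558610558 252.17846505039236 193.2292575077826 [[-3.19148361e-01 -7.55702712e-01  5.71889617e-01  9.81330824e+02]
 [ 9.47591445e-01 -2.45127780e-01  2.04897108e-01  1.84442163e+02]
 [-1.46552674e-02  6.07310285e-01  7.94329554e-01  6.96556909e+02]
 [ 0.00000000e+00  0.00000000e+00  0.00000000e+00  1.00000000e+00]] ['image', 'fx', 'fy', 'cx', 'cy', 'cam_to_world', 'shot']
pot_purple [(0.81, 
[... 419 characters left out ...]
3.35375152e-03  9.94352814e-01 -1.06071835e-01  4.42893029e+02]
 [-9.99859734e-01 -5.07496714e-03 -1.59611338e-02 -8.11643063e+00]
 [-1.64093094e-02  1.06003427e-01  9.94230360e-01  1.00169529e+03]
 [ 0.00000000e+00  0.00000000e+00  0.00000000e+00  1.00000000e+00]] ['image', 'fx', 'fy', 'cx', 'cy', 'cam_to_world', 'shot']
pot_purple [(0.86, [142, 314]), (0.35, [131, 258])]
pot_yellow [(0.83, [177, 428])]
pot_green [(0.74, [159, 200]), (0.58, [182, 104])]
pot_grey [(0.98, [159, 200])]
mark_a [(0.87, [231, 302]), (0.83, [231, 184]), (0.58, [230, 222]), (0.56, [231, 263])]
start_block [(0.82, [248, 109]), (0.71, [232, 147]), (0.67, [289, 154]), (0.32, [142, 317])]
tube_rack [(0.95, [132, 263])]
```

View pics/scene0.png

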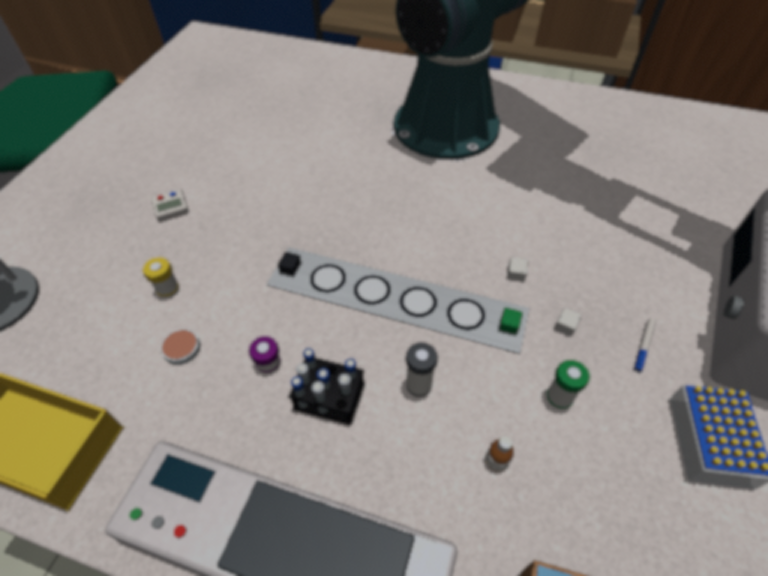

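View pics/top0.png

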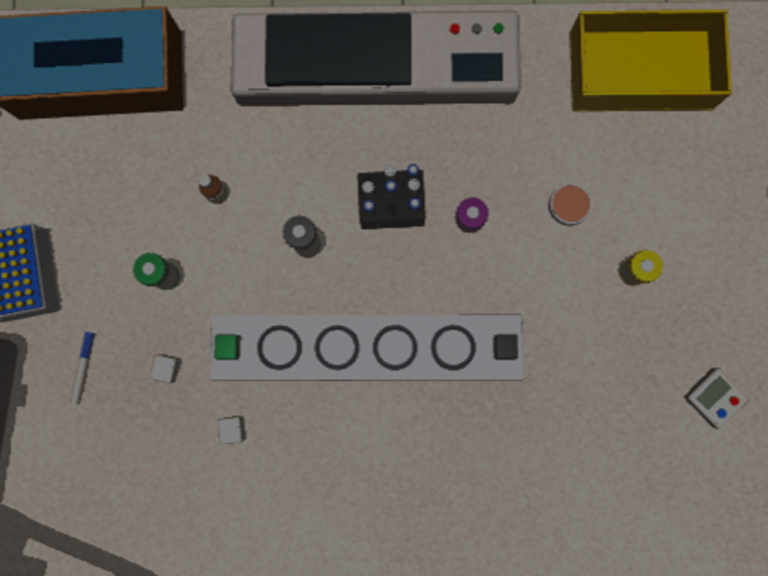

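The look-alikes in the top picture (768 px scale) are these:
- **Pots:** purple (472,213), yellow (647,266), green (150,269) and grey (299,232). Distractors are the brown bottle (208,186) and the flat pink-lidded dish (570,204).
- **Start block:** the green block on the strip (227,347) is the one meant. The black block is at (506,347), and the loose white cubes are at (164,369) and (231,430).

The marks run at x=279, 337, 395 and 453. The rack is at (391,198), close to purple.

```bash
cat > h.py <<'E'
import numpy as np, cv2
from station import r,camera,outline_of
def proj(p,X):
    M=np.linalg.inv(p['cam_to_world']); c=M[:3,:3]@np.asarray(X,float)+M[:3,3]
    return np.array([p['cx']+p['fx']*c[0]/-c[2], p['cy']-p['fy']*c[1]/-c[2]])
def ray(p,u,v,z):
    M=np.asarray(p['cam_to_world']); d=M[:3,:3]@np.array([(u-p['cx'])/p['fx'],-(v-p['cy'])/p['fy'],-1]); o=M[:3,3]
    return o+d*(z-o[2])/d[2]
def disc(p,guess,z,rad=7,thr=None):
    # white disc centroid near guess (u,v)
    im=p['image'].astype(float); mn=im.min(2); u,v=guess
    vv,uu=np.mgrid[0:384,0:512]; near=(uu-u)**2+(vv-v)**2<rad**2
    w=np.where(near,mn,0); lo=np.percentile(mn[near],50); w=np.clip(w-lo,0,None)*near
    uc=(uu*w).sum()/w.sum(); vc=(vv*w).sum()/w.sum()
    return uc,vc,ray(p,uc,vc,z)
H=dict(purple=46,yellow=61,green=76,grey=91)
E
python3 - <<'E'
from h import *
p=camera('top'); q=camera('scene')
G=dict(purple=(315,142),yellow=(432,177),green=(99,179),grey=(199,155))
S=dict(purple=(176,231),yellow=(104,178),green=(383,249),grey=(281,236))
for k in H:
    a=disc(p,G[k],H[k],5); b=disc(q,S[k],H[k],5)
    print(k,np.round(a[:2],1),np.round(a[2],1),'scene',np.round(b[:2],1),np.round(b[2],1))
# marks: dark ring
g=cv2.cvtColor(p['image'],cv2.COLOR_RGB2GRAY).astype(float)
for (u,v) in[(186,231.5),(225,231.5),(263.5,231.5),(302,231.5)]:
    for _ in range(3):
        vv,uu=np.mgrid[0:384,0:512]; d=np.hypot(uu-u,vv-v); near=d<19
        w=np.clip(np.median(g[near&(d<8)])-20-g,0,None)*near
        u=(uu*w).sum()/w.sum(); v=(vv*w).sum()/w.sum()
    print(round(u,1),round(v,1),np.round(ray(p,u,v,4),1))
hsv=cv2.cvtColor(p['image'],cv2.COLOR_RGB2HSV)
tiles=[]
for (u,v) in [G[k] for k in H]+[(151,231),(208,124)]:
    tiles.append(cv2.resize(p['image'][v-20:v+20,u-20:u+20,::-1],(240,240),interpolation=cv2.INTER_CUBIC))
cv2.imwrite('pics/crop1.png',np.vstack([np.hstack(tiles[:3]),np.hstack(tiles[3:])]))
cv2.imwrite('pics/strip1.png',cv2.resize(p['image'][200:262,130:360,::-1],None,fx=3.4,fy=3.4,interpolation=cv2.INTER_CUBIC))
for o in outline_of(p,'tube_rack'): 
    ys,xs=np.nonzero(o['pixels']); print(o['score'],xs.min(),xs.max(),ys.min(),ys.max(), ray(p,xs.min(),ys.max(),40),ray(p,xs.max(),ys.max(),40),ray(p,xs.max(),ys.min(),82))
E
```

```text
purple [314.7 141.2] [ 665.1 -112.    46. ] scene [174.8 231.1] [ 663.9 -111.    46. ]
yellow [431.5 176.6] [ 589.  -338.3   61. ] scene [103.1 177. ] [ 588.  -336.5   61. ]
green [ 98.5 178.6] [586.6 314.5  76. ] scene [382.3 248. ] [584.8 315.2  76. ]
grey [198.8 153.9] [631.3 116.5  91. ] scene [280.9 236.1] [630.  117.4  91. ]
185.9 231.5 [485.8 153.8   4. ]
224.4 231.2 [485.9  73.6   4. ]
262.9 231.2 [485.6  -6.2   4. ]
301.7 231.6 [484.5 -86.5   4. ]
0.72 237 283 109 152 [645.26402416  45.56471571  40.        ] [644.62810314 -47.93230058  40.        ] [721.546096   -46.99149458  82.        ]
```

View pics/crop1.png

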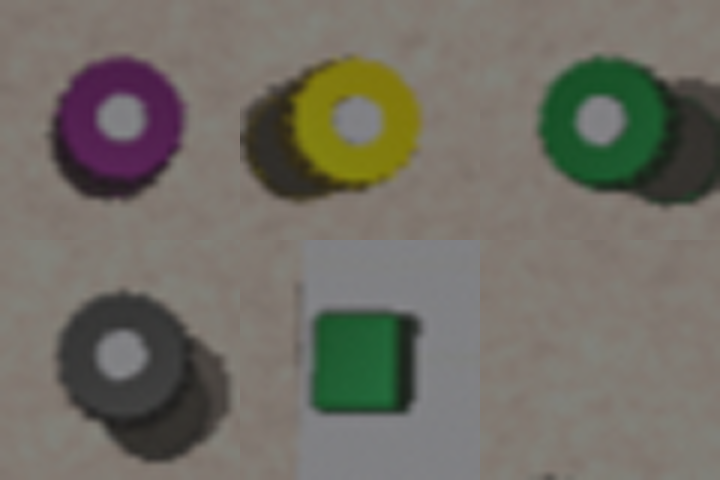

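View pics/strip1.png

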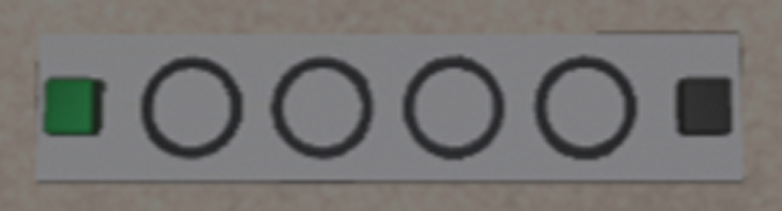

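The crops show four upright pots, each with its white disc, and the green block at the left (+y) end of the strip. So the targets by y are purple 153.8, yellow 73.7, green -6.4 and grey -86.4, at x≈485.5. I will grip the caps with the jaws along world x, across the strip.

```bash
cat >> h.py <<'E'
from scipy.spatial.transform import Rotation as Ro
def to(x,y,z,jaw=True):
    s=r.sense(); R=Ro.from_quat(s['eef_rot']).as_matrix()
    d=np.array([x,y,z])-s['position']; zt=R[:,2]; yt=R[:,1]
    # turn th about tool x: z' = cos z - sin y ; want along +-world x
    best=min((np.arctan2(-(yt@t),zt@t) for t in (np.array([1.,0,0]),np.array([-1.,0,0]))),key=abs)
    print('t',round(s['time'],2),'pos',np.round(s['position'],1),'open',round(s['opening'],1),'F',np.round(s['contact_force'],1),'shift cm',np.round(R.T@d/10,2),'turn',round(best,3),'rows',round(np.linalg.norm(d)/41.7,1),'q',np.round(s['joints'],2))
    return R
E
python3 -c "
from h import *
print(np.round(to(586,314.5,160),3)); to(586,314.5,48)"
```

```text
t 0.95 pos [167.4 576.1 182.7] open 87.6 F [0.  0.6 1.1] shift cm [  2.27 -47.5  -13.44] turn 1.288 rows 11.8 q [ 1.17  0.36  1.51  0.    1.27 -0.12]
[[-0.    -0.96   0.279]
 [-0.     0.279  0.96 ]
 [-1.     0.    -0.   ]]
t 0.95 pos [167.4 576.1 182.7] open 87.6 F [0.  0.6 1.1] shift cm [ 13.47 -47.5  -13.44] turn 1.288 rows 12.3 q [ 1.17  0.36  1.51  0.    1.27 -0.12]
```

>>> {"fn": "servo_tool", "kwargs": {"plan": [[-1,[-4.7,-11.0,-15.0],0.12],[-1,[-4.7,-11.0,-15.0],0.25],[-1,[-4.7,-11.0,-15.0],0.37],[-1,[-4.7,-11.0,-15.0],0.5],[-1,[-4.7,-11.0,-15.0],0.62],[-1,[-4.7,-11.0,-15.0],0.74],[-1,[-4.7,-11.0,-15.0],0.86],[-1,[-4.7,-11.0,-15.0],0.98]], "grip_force": 20}}

```text
time: 1.62
position: [231.6, 401.0, 230.3]
eef_rot: [-0.106, 0.699, 0.106, 0.699]
contact_force: [-0.5, 0.5, 0.1]
opening: 88.0
```

```bash
python3 -c "
from h import *
to(586,314.5,160)"
```

```text
t 1.62 pos [231.6 401.  230.3] open 88.0 F [-0.5  0.5  0.1] shift cm [  7.05 -18.76  31.28] turn 0.301 rows 8.9 q [ 0.9   0.11  1.72 -0.    1.3   0.6 ]
```

>>> {"fn": "servo_tool", "kwargs": {"plan": [[-1,[0,-18.76,31.28],0.1],[-1,[0,-18.76,31.28],0.2],[-1,[0,-18.76,31.28],0.301],[-1,[0,-18.76,31.28],0.301],[-1,[0,-18.76,31.28],0.301],[-1,[0,-18.76,31.28],0.301],[-1,[0,-18.76,31.28],0.301],[-1,[0,-18.76,31.28],0.301]]}}

```text
time: 2.28
position: [556.9, 321.1, 230.4]
eef_rot: [0.001, 0.707, 0.0, 0.707]
contact_force: [0.2, 1.0, -0.2]
opening: 87.7
```

```bash
python3 -c "
from h import *
print(to(586,314.5,130).round(2))"
```

```text
t 2.28 pos [556.9 321.1 230.4] open 87.7 F [ 0.2  1.  -0.2] shift cm [10.04 -0.67  2.91] turn -0.001 rows 2.5 q [0.42 0.38 1.35 0.   1.41 0.42]
[[ 0.  0.  1.]
 [ 0.  1. -0.]
 [-1.  0.  0.]]
```

>>> {"fn": "servo_tool", "kwargs": {"plan": [[-1,[9,-0.65,2.9],0],[-1,[9,-0.65,2.9],0],[-1,[10,-0.65,2.9],0],[-1,[10,-0.65,2.9],0],[-1,[13,-0.65,2.9],0],[-1,[16,-0.65,2.9],0],[-1,[18.2,-0.65,2.9],0],[-1,[18.2,-0.65,2.9],0]]}}

```text
time: 2.95
position: [582.8, 314.0, 45.4]
eef_rot: [-0.0, 0.709, -0.001, 0.705]
contact_force: [-0.5, -0.1, 0.3]
opening: 87.5
```

```bash
python3 -c "
from h import *
to(586,314.5,48)
p=camera('scene');cv2.imwrite('pics/s2.png',cv2.resize(p['image'][150:330,280:480,::-1],(800,720))[:600])"
```

```text
t 2.95 pos [582.8 314.   45.4] open 87.5 F [-0.5 -0.1  0.3] shift cm [-0.26  0.05  0.32] turn -0.0 rows 0.1 q [0.39 0.58 1.5  0.   1.07 0.39]
```

View pics/s2.png

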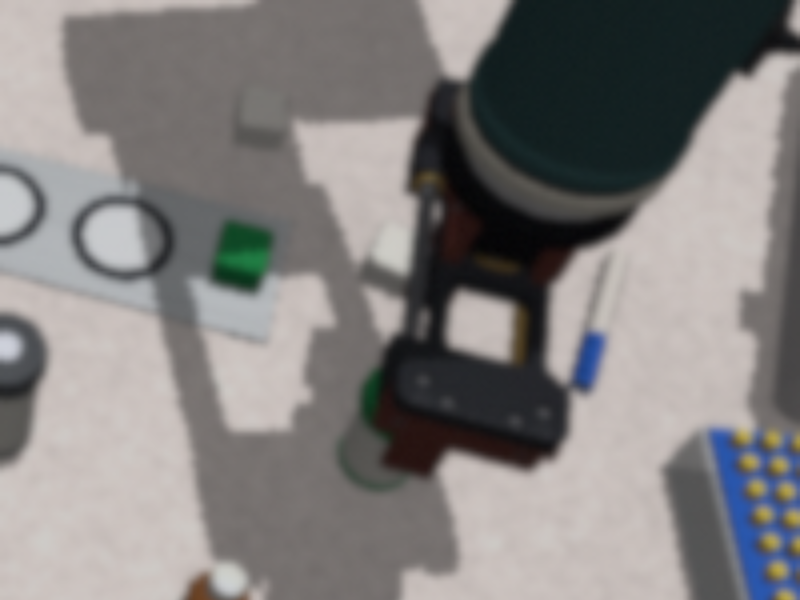

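```bash
python3 - <<'E'
from h import *
p=camera('scene');im=p['image'].copy()
im=cv2.resize(im[150:330,280:480],(800,720))[...,::-1].copy()
to(586,314.5,48)
def pt(X,c):
    u=(proj(p,X)-[280,150]+.5)*4; cv2.circle(im,tuple(int(a) for a in u),5,c,-1)
T=r.sense()['position']
pt((586,314.5,0),(255,0,255)); pt((586,314.5,76),(0,0,255))
for dx in(-44,44,57):
  for dy in(-10,10): pt(T+[dx,dy,0],(0,255,255)); pt(T+[dx,dy,80],(255,255,0))
cv2.imwrite('pics/s3.png',im[:600]) if 1 else 0
t=camera('top');cv2.imwrite('pics/t3.png',cv2.resize(t['image'][100:250,40:240,::-1],(800,600)))
E
```

```text
t 3.05 pos [586.  315.2  49.5] open 87.8 F [-0.4  0.9  1.4] shift cm [ 0.15 -0.07  0.  ] turn -0.0 rows 0.0 q [0.39 0.58 1.49 0.   1.07 0.39]
```

View pics/s3.png

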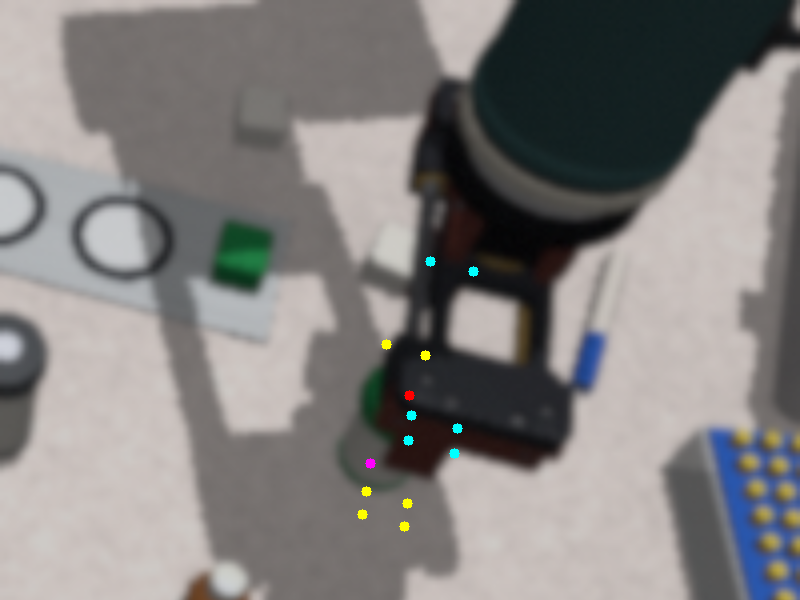

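View pics/t3.png

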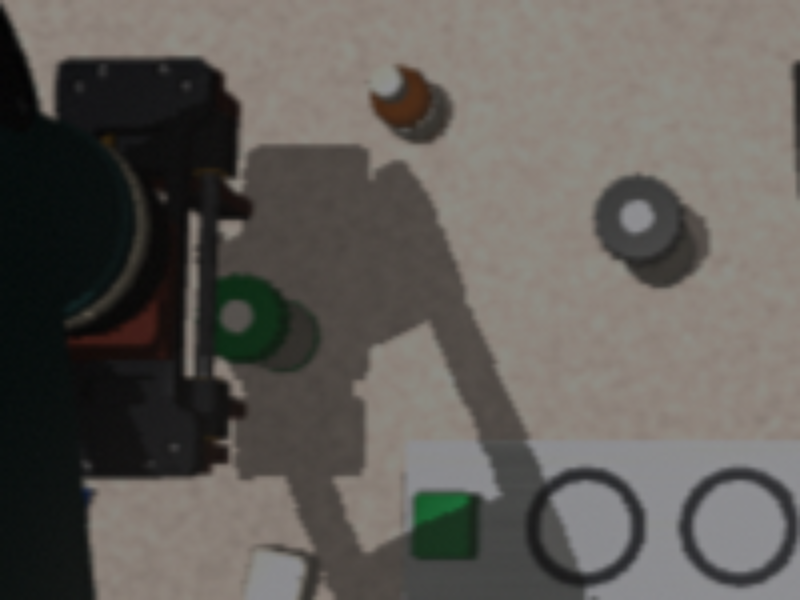

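```bash
python3 - <<'E'
from h import *
p=camera('top'); s=r.sense()
im=cv2.resize(p['image'][80:230,0:200],(800,600),interpolation=cv2.INTER_CUBIC)[...,::-1].copy()
im=np.clip(im.astype(float)*2.2,0,255).astype(np.uint8)
def pt(X,c):
    u=(proj(p,X)-[0,80]+.5)*4; cv2.circle(im,tuple(int(a) for a in u),4,c,-1)
T=s['position']; print(T,s['joints'],s['contact_force'])
pt((586.6,314.5,76),(0,0,255))
for dx in(-57,-44,44,57):
  for dy in(-10,10): pt(T+[dx,dy,0],(0,255,255)); pt(T+[dx,dy,80],(255,255,0))
for dx in(-89,89):
  for dy in(-37,37): pt(T+[dx,dy,80],(255,0,255))
cv2.imwrite('pics/t4.png',im)
E
```

```text
[587.67581752 315.79852369  51.11059828] [3.89184554e-01 5.78611125e-01 1.49045449e+00 8.08894674e-04
 1.06752221e+00 3.89026116e-01] [-0.14767058  0.22333108 -0.14425936]
```

View pics/t4.png

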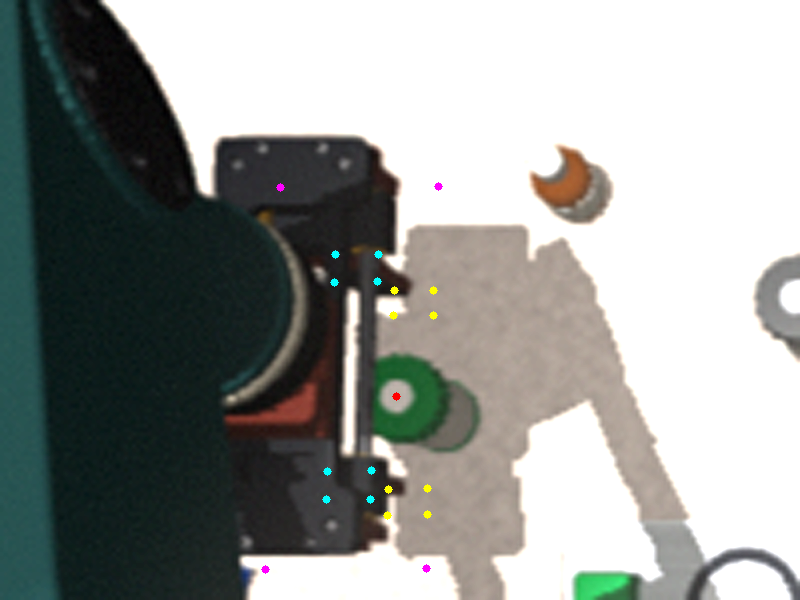

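The measured pose and the picture disagree: the open fingers' tips look about 30 mm above the reported TCP. The tips may draw back when open, so I will half-close without touching and look again.

>>> {"fn": "servo_tool", "kwargs": {"plan": [[-0.3,[0,0,0],0],[-0.3,[0,0,0],0],[-0.3,[0,0,0],0],[-0.3,[0,0,0],0]]}}

```text
time: 3.48
position: [588.2, 316.0, 52.1]
eef_rot: [0.001, 0.705, 0.001, 0.709]
contact_force: [-0.3, 0.1, 0.7]
opening: 64.8
```

```bash
cat >> h.py <<'E'
def ov(name,win,out,gain=2.0,pts=None):
    p=camera(name); s=r.sense(); u0,v0,w,h=win; k=800//w
    im=cv2.resize(p['image'][v0:v0+h,u0:u0+w],(w*k,h*k),interpolation=cv2.INTER_CUBIC)[...,::-1]
    im=np.clip(im.astype(float)*gain,0,255).astype(np.uint8).copy()
    def pt(X,c):
        u=(proj(p,X)-[u0,v0]+.5)*k; cv2.circle(im,tuple(int(a) for a in u),4,c,-1)
    T=s['position']; o=s['opening']/2
    for dx in(-o,o):
      for dy in(-10,10): pt(T+[dx,dy,0],(0,255,255)); pt(T+[dx,dy,40],(255,255,0))
    for X in pts or []: pt(X,(0,0,255))
    cv2.imwrite(out,im[:600])
    print(np.round(T,1),np.round(s['joints'],3),s['opening'],s['contact_force'].round(1))
E
python3 - <<'E'
from h import *
ov('top',(0,80,200,150),'pics/t5.png',2.2,[(586.6,314.5,76)])
ov('scene',(340,200,100,75),'pics/s5.png',1.5,[(586.6,314.5,76)])
E
```

```text
[587.9 315.9  51.7] [3.890e-01 5.780e-01 1.490e+00 1.000e-03 1.068e+00 3.890e-01] 60.89954915190703 [ 0.  -0.1 -0.8]
[587.7 315.8  51.4] [3.890e-01 5.780e-01 1.490e+00 1.000e-03 1.068e+00 3.890e-01] 58.48066908763552 [-0.7 -0.1  0. ]
```

View pics/t5.png

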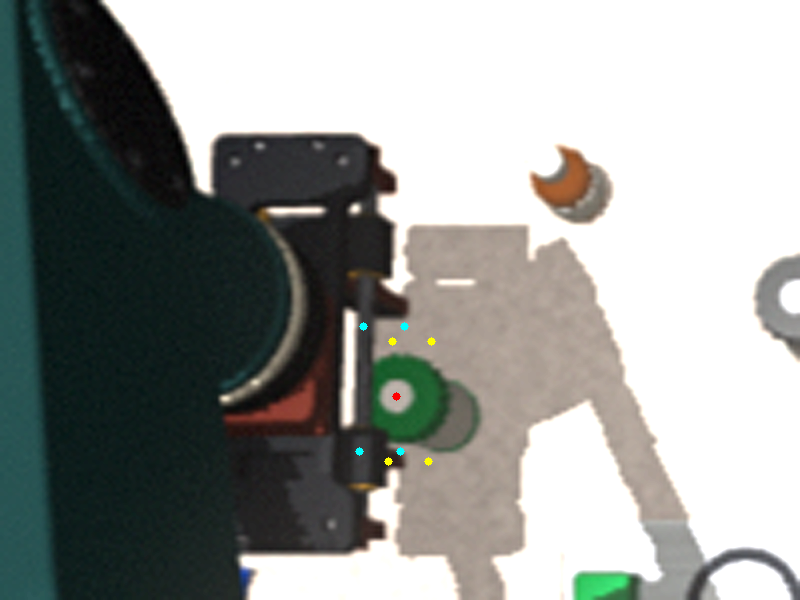

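View pics/s5.png

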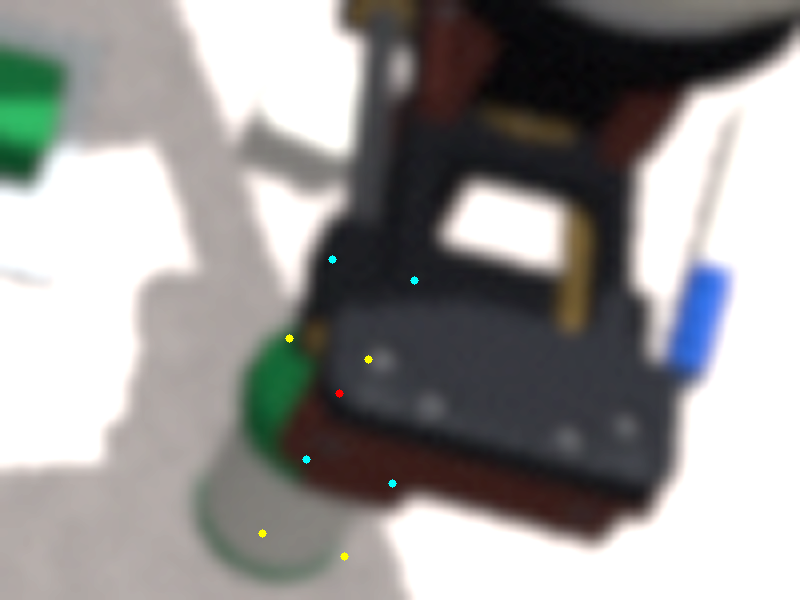

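```bash
python3 - <<'E'
from h import *
a=camera('top');b=camera('scene');T=r.sense()['position']
def tri(ua,ub):
    A=[];B=[]
    for p,u in((a,ua),(b,ub)):
        M=p['cam_to_world'];d=M[:3,:3]@[(u[0]-p['cx'])/p['fx'],-(u[1]-p['cy'])/p['fy'],-1];d/=np.linalg.norm(d);P=np.eye(3)-np.outer(d,d);A.append(P);B.append(P@M[:3,3])
    X=np.linalg.solve(sum(A),sum(B)); return X,[np.linalg.norm(proj(a,X)-ua),np.linalg.norm(proj(b,X)-ub)]
for t,s in[((235,160),(625,425)),((260,147),(567,437)),((318,147),(430,405)),((343,160),(380,360))]:
    X,e=tri(np.array(t)/4+[-.4,79.6],np.array(s)/8+[339.5,199.5]); print(np.round(X,1),np.round(X-T,1),np.round(e,2))
for X in[(89,-37,80),(89,37,80),(89,-37,110),(89,37,110)]: print((proj(b,T+X)-[340,200])*8,(proj(a,T+X)-[0,80])*4)
E
```

```text
[665.7 337.2 216.1] [ 78.1  21.4 165. ] [0.15 0.17]
[671.4 327.1 215.5] [ 83.8  11.3 164.4] [0.15 0.17]
[671.6 302.5 214.3] [ 84.  -13.2 163.2] [0.1  0.11]
[665.5 291.7 215.5] [ 77.9 -24.  164.4] [0.19 0.21]
[194.27915783 572.70913098] [436.21109426 184.61674049]
[548.32826105 674.46246172] [278.12447373 185.81595028]
[229.00387855 511.17726837] [414.85597572 167.26704534]
[598.91444814 615.57044403] [251.35544417 168.5311998 ]
```

The body triangulates centred on the TCP in x and y, so only the finger length is in doubt. Going down to TCP z≈25 is safe either way, since the body would still be above 100 and the pot top is at 76.

>>> {"fn": "servo_tool", "kwargs": {"plan": [[-0.3,[1,-0.1,-0.1],0],[-0.3,[2,-0.1,-0.1],0],[-0.3,[2.6,-0.1,-0.1],0],[-0.3,[2.6,-0.1,-0.1],0],[-0.3,[2.6,-0.1,-0.1],0],[-0.3,[2.6,-0.1,-0.1],0]]}}

```text
time: 4.18
position: [586.7, 314.8, 24.8]
eef_rot: [0.001, 0.706, 0.001, 0.708]
contact_force: [0.7, -1.1, -0.7]
opening: 57.1
```

```bash
python3 - <<'E'
from h import *
ov('top',(0,80,200,150),'pics/t6.png',2.2,[(586.6,314.5,76)])
ov('scene',(340,200,100,75),'pics/s6.png',1.5,[(586.6,314.5,76)])
E
```

```text
[586.9 314.9  25.2] [3.880e-01 6.070e-01 1.512e+00 1.000e-03 1.017e+00 3.880e-01] 57.09554774601078 [-0.   0.2  0.6]
[587.1 315.   25.4] [3.880e-01 6.070e-01 1.512e+00 1.000e-03 1.017e+00 3.880e-01] 56.70391513269303 [ 0.3 -0.4 -0.2]
```

View pics/t6.png

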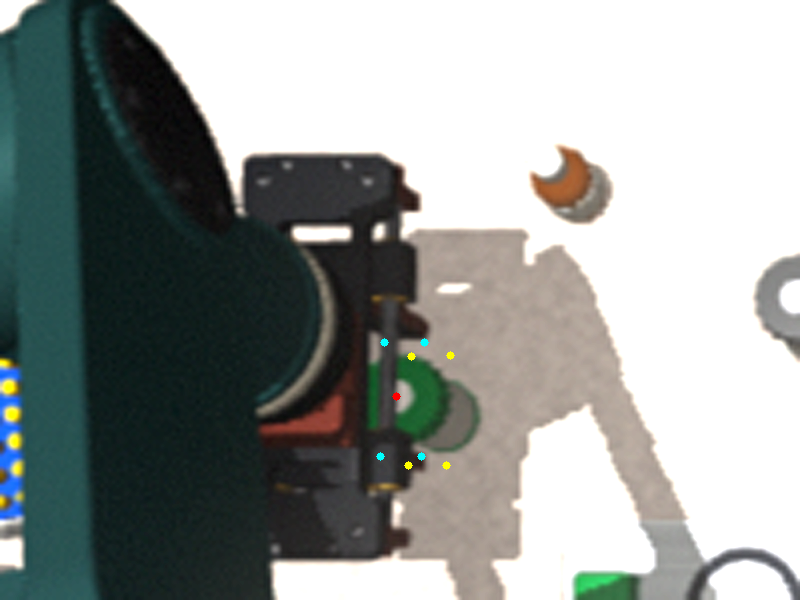

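View pics/s6.png

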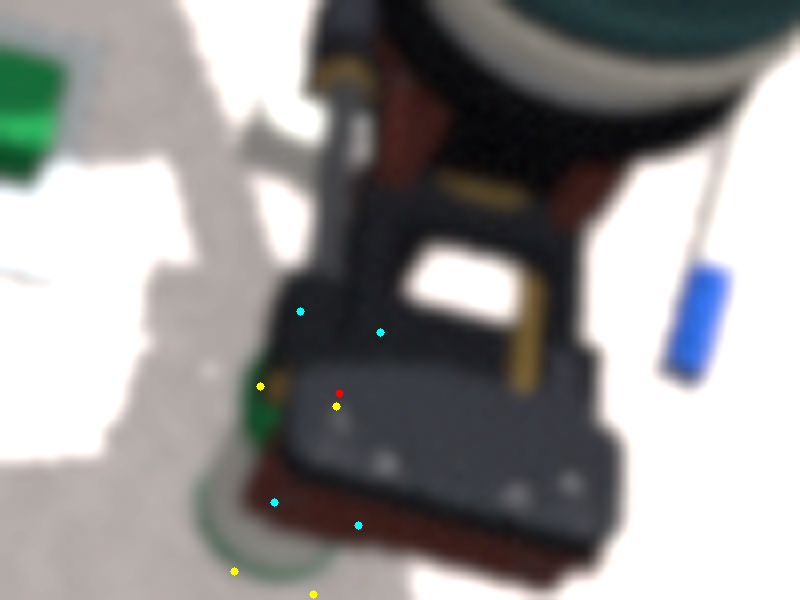

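>>> {"fn": "servo_tool", "kwargs": {"plan": [[-0.3,[0.6,0,0],0],[-0.3,[1.2,0,0],0],[-0.3,[1.2,0,0],0],[0.1,[1.2,0,0],0],[0.3,[1.2,0,0],0],[0.4,[1.2,0,0],0],[0.4,[1.2,0,0],0],[0.4,[1.2,0,0],0]], "grip_force": 15}}

```text
time: 4.95
position: [587.1, 315.0, 13.4]
eef_rot: [0.001, 0.705, 0.001, 0.709]
contact_force: [0.5, -0.0, -1.3]
opening: 41.5
```

>>> {"fn": "servo_tool", "kwargs": {"plan": [[0.4,[0,0,0],0],[0.4,[0,0,0],0],[0.4,[0,0,0],0],[0.4,[0,0,0],0]]}}

```text
time: 5.28
position: [587.1, 315.0, 13.4]
eef_rot: [0.001, 0.705, 0.001, 0.709]
contact_force: [0.6, 0.6, -1.6]
opening: 41.5
```

```bash
python3 - <<'E'
from h import *
ov('top',(0,80,200,150),'pics/t7.png',2.2,[(586.6,314.5,76)])
ov('scene',(340,200,100,75),'pics/s7.png',1.5,[(586.6,314.5,76)])
E
```

```text
[587.1 315.   13.4] [3.880e-01 6.220e-01 1.519e+00 1.000e-03 9.950e-01 3.880e-01] 41.39428995034725 [-0.3 -0.  -0.9]
[587.1 315.   13.4] [3.880e-01 6.220e-01 1.519e+00 1.000e-03 9.950e-01 3.880e-01] 41.63401262993815 [ 0.7 -0.3 -0.3]
```

View pics/t7.png

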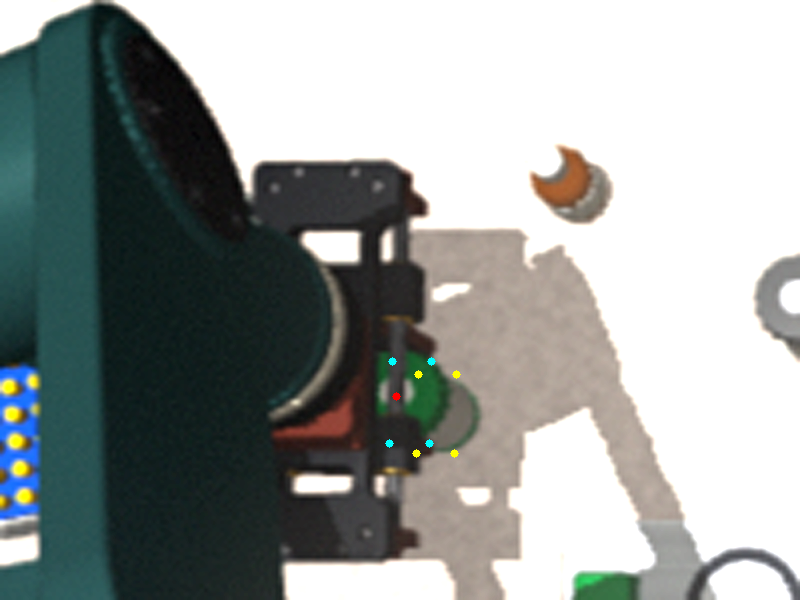

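View pics/s7.png

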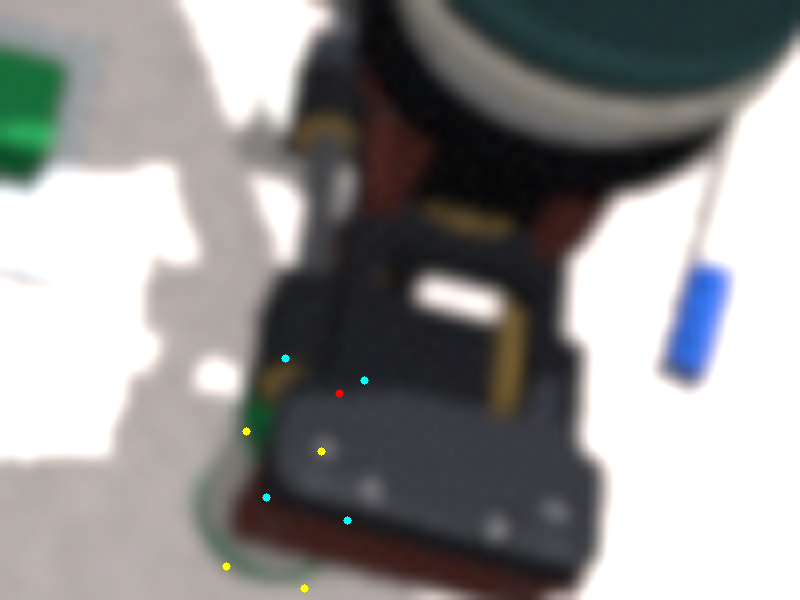

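>>> {"fn": "servo_tool", "kwargs": {"plan": [[0.4,[-0.5,0,0],0],[0.4,[-1,0,0],0],[0.4,[-2,0,0],0],[0.4,[-3,0,0],0],[0.4,[-4,0,0],0],[0.4,[-4,0,0],0]], "grip_force": 20}}

```text
time: 5.88
position: [589.0, 315.8, 56.8]
eef_rot: [0.002, 0.704, 0.002, 0.71]
contact_force: [1.2, 0.2, -0.3]
opening: 41.4
```

```bash
python3 - <<'E'
from h import *
ov('scene',(340,200,100,75),'pics/s8.png',1.5,[(587,315,40)])
ov('top',(50,120,100,75),'pics/t8.png',2.2)
E
```

```text
[588.5 315.5  55.6] [3.88e-01 5.72e-01 1.49e+00 1.00e-03 1.07e+00 3.88e-01] 41.67463255320929 [-0.   0.  -1.8]
[587.7 315.2  54.6] [3.880e-01 5.730e-01 1.491e+00 1.000e-03 1.070e+00 3.880e-01] 41.49885009736425 [-0.4 -0.7 -1.7]
```

View pics/s8.png

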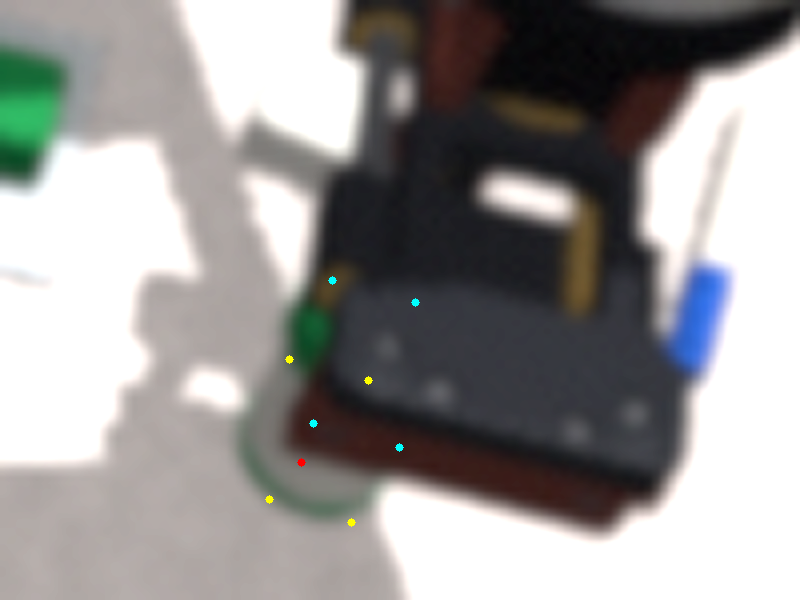

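View pics/t8.png

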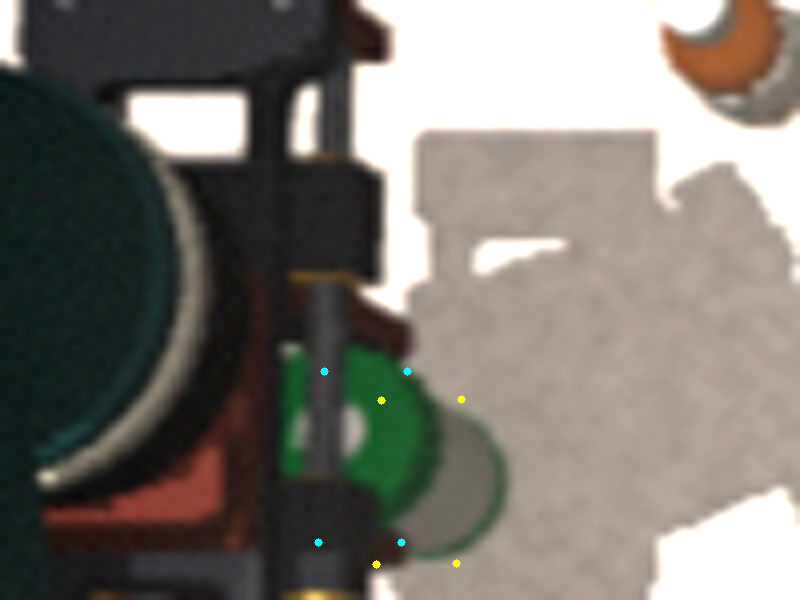

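Green is lifted and upright, and its foot ring projects where it should. I will carry it to the third mark.

>>> {"fn": "servo_tool", "kwargs": {"plan": [[0.4,[-2,-1,-0.5],0],[0.4,[-4.5,-3,-1],0],[0.4,[-6.5,-6,-2],0],[0.4,[-6.5,-9.5,-3],0],[0.4,[-6.5,-13,-4],0],[0.4,[-6.5,-16.5,-5.2],0],[0.4,[-6.5,-20,-6.4],0],[0.4,[-6.5,-23,-7.4],0]]}}

```text
time: 6.65
position: [511.4, 83.1, 117.9]
eef_rot: [0.001, 0.705, 0.001, 0.709]
contact_force: [0.2, -0.3, -1.2]
opening: 41.5
```

```bash
python3 -c "
from h import *
to(486,-5.9,60)"
```

```text
t 6.65 pos [511.4  83.1 117.9] open 41.5 F [ 0.2 -0.3 -1.2] shift cm [ 5.75 -8.92 -2.57] turn -0.0 rows 2.6 q [0.03 0.31 1.77 0.   1.06 0.02]
```

>>> {"fn": "servo_tool", "kwargs": {"plan": [[0.4,[0.5,-3,-0.8],0],[0.4,[1,-6,-1.7],0],[0.4,[1.5,-8.9,-2.55],0],[0.4,[3,-8.9,-2.55],0],[0.4,[4.5,-8.9,-2.55],0],[0.4,[6,-8.9,-2.55],0],[0.4,[7,-8.9,-2.55],0],[0.4,[7,-8.9,-2.55],0]]}}

```text
time: 7.32
position: [484.3, -5.4, 45.5]
eef_rot: [0.001, 0.707, 0.001, 0.708]
contact_force: [-0.2, -0.2, -0.9]
opening: 41.4
```

```bash
python3 -c "
from h import *
to(486,-5.9,18)
ov('top',(215,180,100,75),'pics/t9.png',2.2)
to(486,-5.9,18)
"
```

```text
t 7.32 pos [484.3  -5.4  45.5] open 41.4 F [-0.2 -0.2 -0.9] shift cm [ 2.75 -0.06  0.17] turn -0.0 rows 0.7 q [-0.16  0.38  1.91  0.01  0.86 -0.16]
[485.1  -5.4  46.5] [-0.157  0.374  1.907  0.005  0.859 -0.16 ] 41.3389345871232 [ 0.1 -0.8 -1.2]
t 7.37 pos [485.1  -5.4  46.5] open 41.3 F [ 0.1 -0.8 -1.2] shift cm [ 2.85 -0.06  0.09] turn -0.0 rows 0.7 q [-0.16  0.37  1.91  0.01  0.86 -0.16]
```

View pics/t9.png

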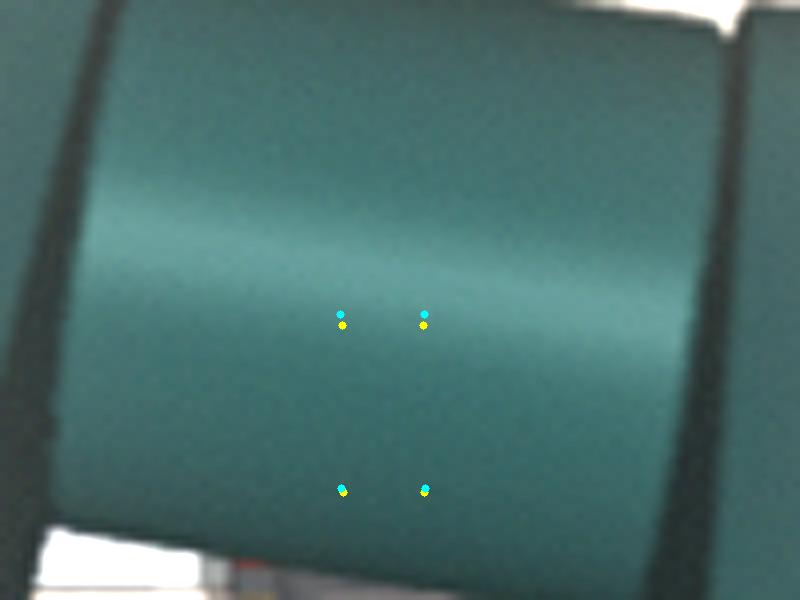

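>>> {"fn": "servo_tool", "kwargs": {"plan": [[0.4,[0.9,-0.05,0.08],0],[0.4,[1.8,-0.05,0.08],0],[0.4,[2.4,-0.05,0.08],0],[0.4,[2.5,-0.05,0.08],0],[0.4,[2.6,-0.05,0.08],0],[0.4,[2.6,-0.05,0.08],0]]}}

```text
time: 7.87
position: [485.9, -5.8, 20.4]
eef_rot: [0.001, 0.706, 0.001, 0.708]
contact_force: [-0.7, 1.3, -1.3]
opening: 41.2
```

```bash
python3 -c "
from h import *
to(486,-5.9,18)
ov('scene',(200,150,100,75),'pics/s9.png',1.5)
to(486,-5.9,18)
"
```

```text
t 7.87 pos [485.9  -5.8  20.4] open 41.2 F [-0.7  1.3 -1.3] shift cm [ 0.24 -0.01  0.01] turn -0.0 rows 0.1 q [-0.16  0.42  1.93  0.01  0.8  -0.16]
[486.1  -5.8  20.6] [-0.158  0.418  1.926  0.005  0.795 -0.161] 41.58879985989224 [ 0.3  0.5 -1.2]
t 7.92 pos [486.1  -5.8  20.6] open 41.6 F [ 0.3  0.5 -1.2] shift cm [ 0.26 -0.01 -0.01] turn 0.0 rows 0.1 q [-0.16  0.42  1.93  0.01  0.8  -0.16]
```

View pics/s9.png

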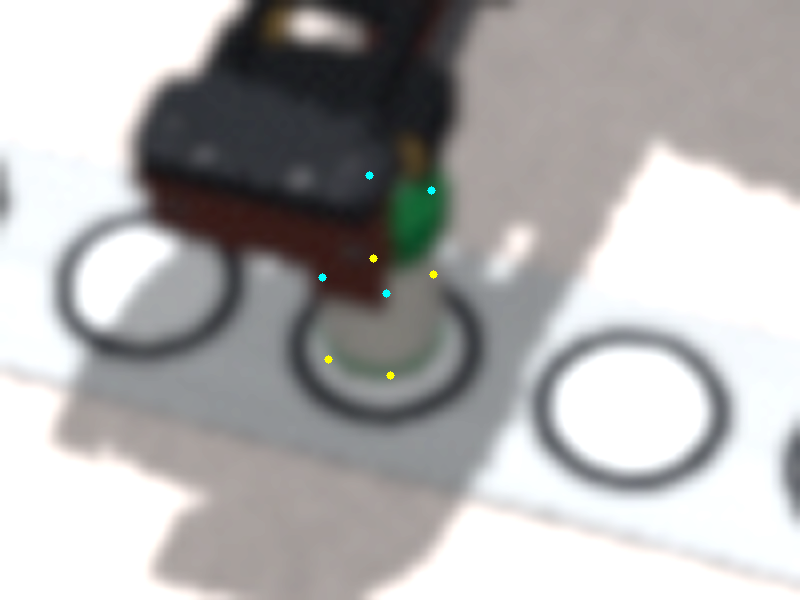

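>>> {"fn": "servo_tool", "kwargs": {"plan": [[0.4,[0.1,0,0],0],[0.4,[0.2,0,0],0],[0.4,[0.25,0,0],0],[0.4,[0.3,0,0],0],[0.4,[0.3,0,0],0]]}}

```text
time: 8.33
position: [486.1, -5.8, 17.6]
eef_rot: [0.001, 0.706, 0.001, 0.708]
contact_force: [-0.0, 0.2, -1.1]
opening: 41.6
```

>>> {"fn": "servo_tool", "kwargs": {"plan": [[0.4,[0.05,0,0],0],[0.4,[0.1,0,0],0],[0.4,[0.1,0,0],0]]}}

```text
time: 8.58
position: [486.2, -5.9, 17.2]
eef_rot: [0.001, 0.706, 0.001, 0.708]
contact_force: [-2.0, -0.3, 7.0]
opening: 41.5
```

Contact. Release gently and rise.

>>> {"fn": "servo_tool", "kwargs": {"plan": [[0.2,[0,0,0],0],[0,[0,0,0],0],[-0.2,[0,0,0],0],[-0.3,[0,0,0],0],[-0.5,[0,0,0],0],[-0.5,[0,0,0],0],[-0.5,[-2,0,0],0],[-0.5,[-5,0,0],0]]}}

```text
time: 9.25
position: [483.3, -5.7, 65.5]
eef_rot: [0.002, 0.708, 0.001, 0.706]
contact_force: [-0.2, -0.8, -0.1]
opening: 65.9
```

>>> {"fn": "servo_tool", "kwargs": {"plan": [[-0.5,[-4,0,0],0],[-0.5,[-8,0,0],0],[-0.5,[-10,3,3],0],[-0.5,[-10,6,6.5],0],[-0.5,[-10,9,10],0],[-0.5,[-10,12,13.5],0],[-0.5,[-10,12,14.3],0],[-0.5,[-10,12,14.3],0]]}}

```text
time: 9.92
position: [631.2, 116.8, 165.4]
eef_rot: [0.001, 0.707, 0.003, 0.707]
contact_force: [0.8, -0.7, 0.2]
opening: 65.7
```

```bash
python3 - <<'E'
from h import *
to(631.3,117.2,60)
p=camera('top')
cv2.imwrite('pics/t10.png',cv2.resize(p['image'][120:270,130:330,::-1],(800,600)))
ov('scene',(180,130,160,120),'pics/s10.png',1.2)
E
```

```text
t 9.92 pos [631.2 116.8 165.4] open 65.7 F [ 0.8 -0.7  0.2] shift cm [10.54 -0.02 -0.  ] turn 0.002 rows 2.5 q [0.07 0.43 1.44 0.01 1.27 0.07]
[626.5 114.2 164.9] [0.069 0.429 1.444 0.004 1.272 0.067] 65.91957431577936 [-0.  -0.   1.1]
```

View pics/t10.png

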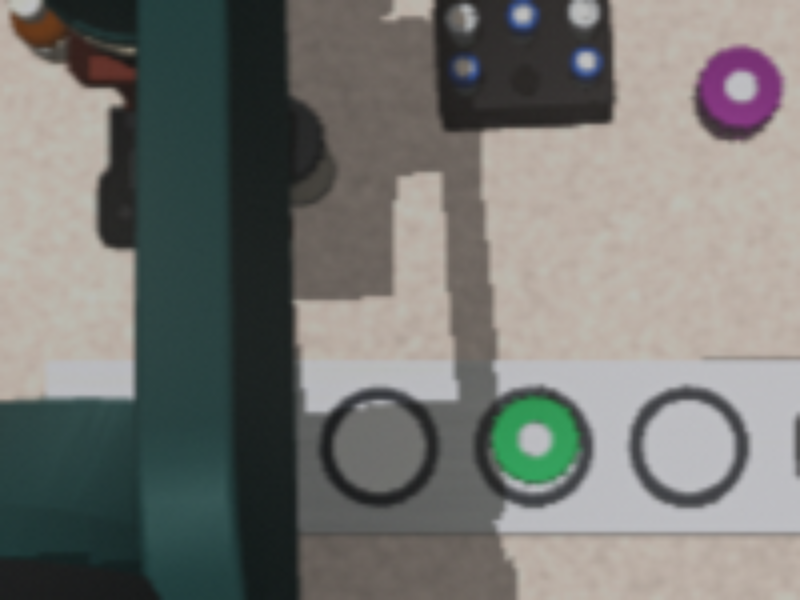

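View pics/s10.png

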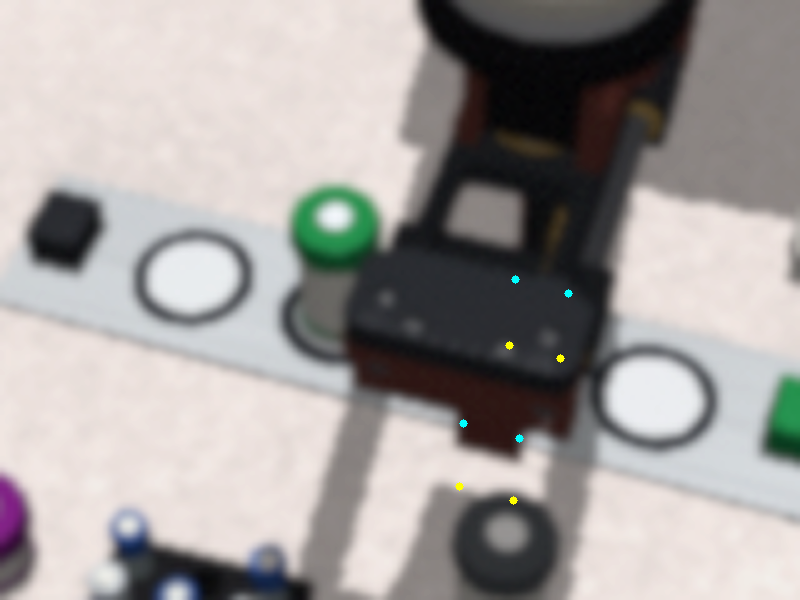

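The near fingertip is now visible in the scene crop at (490,450), about 35 mm above the reported TCP. The real grasp height therefore sits higher than nominal, and I will allow for that. Green stands on its mark.

```bash
python3 - <<'E'
from h import *
p=camera('top');q=camera('scene')
u=proj(p,(485.5,-6.4,80)); print('green',np.round(disc(p,u,80,5)[2],1),np.round(disc(q,proj(q,(485.5,-6.4,80)),80,5)[2],1))
# mark centres from scene for bias check
to(631.3,117.2,60)
E
```

```text
green [485.8  -7.4  80. ] [484.4  -6.5  80. ]
t 10.12 pos [625.2 113.3 165.1] open 65.9 F [-0.3 -0.   0.2] shift cm [10.51  0.35  0.66] turn -0.0 rows 2.5 q [0.07 0.43 1.45 0.   1.27 0.07]
```

>>> {"fn": "servo_tool", "kwargs": {"plan": [[-0.6,[2.5,0.38,0.62],0],[-0.6,[5,0.38,0.62],0],[-0.6,[7,0.38,0.62],0],[-0.6,[9,0.38,0.62],0],[-0.6,[11,0.38,0.62],0],[-0.6,[12.7,0.38,0.62],0],[-0.6,[13.7,0.38,0.62],0],[-0.6,[13.7,0.38,0.62],0]]}}

```text
time: 10.78
position: [627.8, 116.5, 26.1]
eef_rot: [0.002, 0.711, 0.001, 0.704]
contact_force: [1.0, -0.0, -0.1]
opening: 69.8
```

>>> {"fn": "servo_tool", "kwargs": {"plan": [[-0.1,[0,0,0],0],[0.1,[0,0,0],0],[0.4,[0,0,0],0],[0.4,[0,0,0],0],[0.4,[0,0,0],0],[0.4,[0,0,0],0],[0.4,[0,0,0],0],[0.4,[0,0,0],0]]}}

```text
time: 11.45
position: [628.7, 116.6, 27.0]
eef_rot: [0.002, 0.71, 0.001, 0.704]
contact_force: [0.3, -0.8, 5.8]
opening: 41.6
```

```bash
python3 - <<'E'
from h import *
to(631,117.2,28)
E
```

```text
t 11.45 pos [628.7 116.6  27. ] open 41.6 F [ 0.3 -0.8  5.8] shift cm [-0.1   0.06  0.22] turn -0.001 rows 0.1 q [0.07 0.58 1.56 0.   1.01 0.07]
```

>>> {"fn": "servo_tool", "kwargs": {"plan": [[0.4,[-0.5,0,0],0],[0.4,[-1.5,0,0],0],[0.4,[-3,0,0],0],[0.4,[-5,0,0],0],[0.4,[-7,0,0],0],[0.4,[-9,0,0],0],[0.4,[-9,0,0],0],[0.4,[-9,0,0],0]]}}

```text
time: 12.12
position: [630.4, 116.4, 118.2]
eef_rot: [0.002, 0.709, 0.001, 0.705]
contact_force: [0.2, 0.4, -1.7]
opening: 41.2
```

```bash
python3 - <<'E'
from h import *
to(485.9,-85.3,150)
ov('scene',(200,160,160,120),'pics/s11.png',1.2,[(629,116.5,90)])
E
```

```text
t 12.12 pos [630.4 116.4 118.2] open 41.2 F [ 0.2  0.4 -1.7] shift cm [ -3.18 -20.17 -14.44] turn -0.001 rows 6.0 q [0.07 0.48 1.48 0.   1.18 0.07]
[629.1 116.4 116.8] [0.072 0.48  1.486 0.004 1.183 0.072] 41.492896730991475 [ 0.2 -0.7 -1.9]
```

View pics/s11.png

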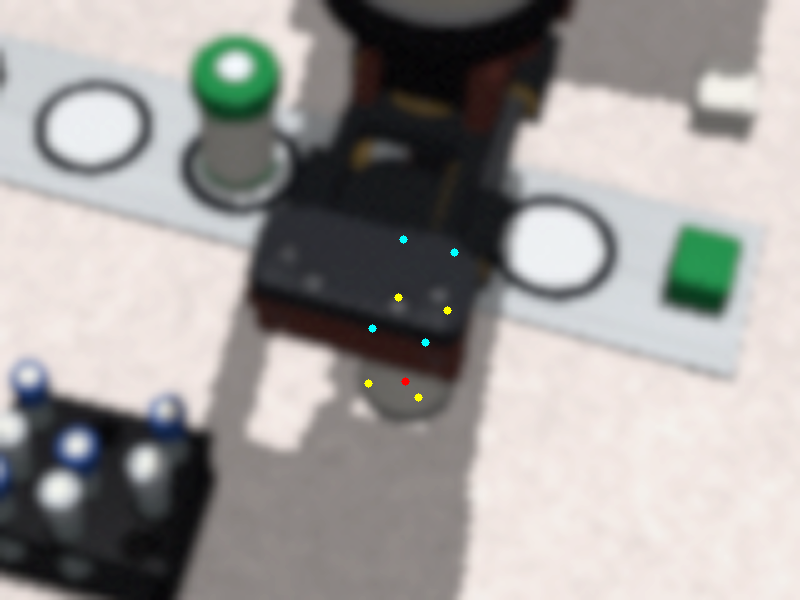

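>>> {"fn": "servo_tool", "kwargs": {"plan": [[0.4,[-1.5,-1,-0.7],0],[0.4,[-3,-4,-2.8],0],[0.4,[-3,-7,-5],0],[0.4,[-3,-10,-7.2],0],[0.4,[-3,-13,-9.3],0],[0.4,[-3,-16,-11.5],0],[0.4,[-3,-19,-13.6],0],[0.4,[-3,-20.2,-14.4],0]]}}

```text
time: 12.83
position: [480.5, -87.7, 145.4]
eef_rot: [0.002, 0.712, 0.0, 0.702]
contact_force: [-0.2, 0.4, -1.3]
opening: 41.4
```

>>> {"fn": "servo_tool", "kwargs": {"plan": [[0.4,[2,0,0],0],[0.4,[4,0,0],0],[0.4,[6,0,0],0],[0.4,[8,0,0],0],[0.4,[10,0,0],0],[0.4,[10,0,0],0],[0.4,[10,0,0],0]]}}

```text
time: 13.42
position: [476.9, -86.6, 43.8]
eef_rot: [0.003, 0.713, 0.001, 0.701]
contact_force: [0.3, -0.2, -0.5]
opening: 41.8
```

```bash
python3 - <<'E'
from h import *
ov('scene',(130,140,160,120),'pics/s12.png',1.2)
to(485.9,-85.3,31)
E
```

```text
[478.3 -87.   44.9] [-3.210e-01  3.870e-01  1.889e+00 -1.000e-03  8.820e-01 -3.180e-01] 41.58444867675356 [ 0.7  0.3 -1.6]
t 13.47 pos [478.3 -87.   44.9] open 41.6 F [ 0.7  0.3 -1.6] shift cm [1.38 0.17 0.78] turn -0.002 rows 0.4 q [-0.32  0.39  1.89 -0.    0.88 -0.32]
```

View pics/s12.png

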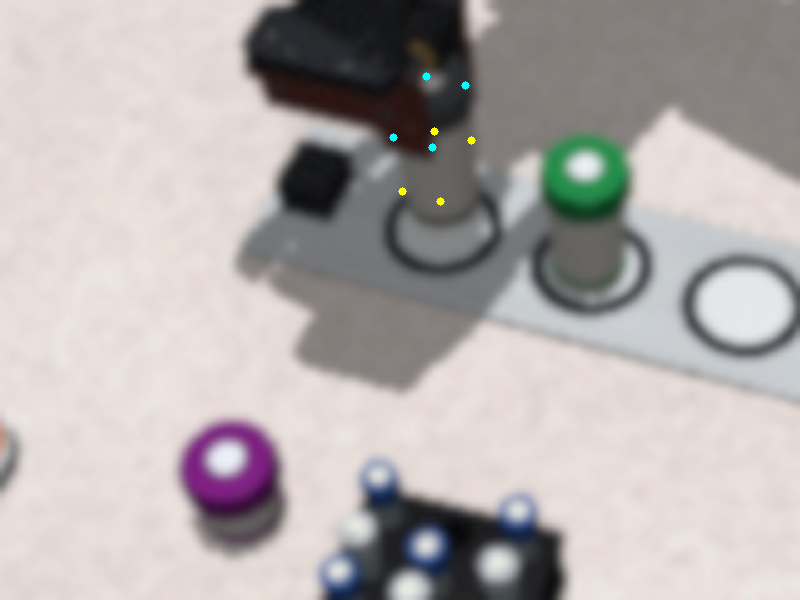

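>>> {"fn": "servo_tool", "kwargs": {"plan": [[0.4,[0.4,0.17,0.7],0],[0.4,[0.8,0.17,0.7],0],[0.4,[0.9,0.17,0.7],0],[0.4,[1.0,0.17,0.7],0],[0.4,[1.0,0.17,0.7],0],[0.4,[1.0,0.17,0.7],0]]}}

```text
time: 13.97
position: [485.2, -85.3, 35.0]
eef_rot: [0.002, 0.712, 0.001, 0.702]
contact_force: [-0.5, -0.2, -1.4]
opening: 41.5
```

```bash
python3 - <<'E'
from h import *
ov('scene',(170,140,100,75),'pics/s13.png',1.2,[(485.5,-86.5,4)])
to(485.9,-85.3,31)
E
```

```text
[485.2 -85.3  35. ] [-3.140e-01  4.100e-01  1.884e+00 -1.000e-03  8.640e-01 -3.110e-01] 41.28339854907113 [-0.1 -0.4 -0.7]
t 14.02 pos [485.2 -85.3  35. ] open 41.3 F [-0.1 -0.4 -0.7] shift cm [0.4  0.   0.08] turn -0.002 rows 0.1 q [-0.31  0.41  1.88 -0.    0.86 -0.31]
```

View pics/s13.png

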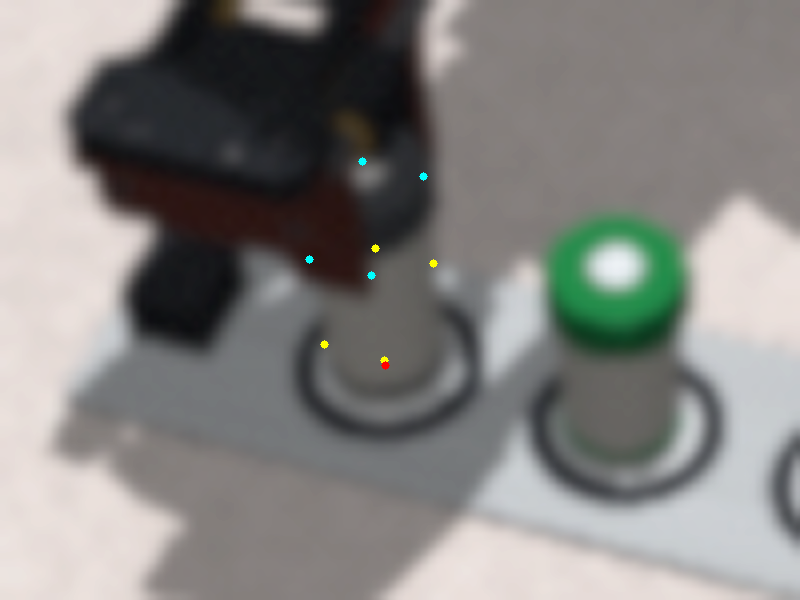

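Nearly down and centred. Lower it gently.

>>> {"fn": "servo_tool", "kwargs": {"plan": [[0.4,[0.1,0,0],0],[0.4,[0.2,0,0],0],[0.4,[0.3,0,0],0],[0.4,[0.36,0,0],0],[0.4,[0.4,0,0],0],[0.4,[0.4,0,0],0]]}}

```text
time: 14.52
position: [485.1, -85.3, 31.0]
eef_rot: [0.002, 0.713, 0.001, 0.702]
contact_force: [-0.6, -0.7, -1.2]
opening: 41.9
```

>>> {"fn": "servo_tool", "kwargs": {"plan": [[0.4,[0.06,0,0],0],[0.4,[0.12,0,0],0],[0.4,[0.12,0,0],0]]}}

```text
time: 14.77
position: [485.2, -85.4, 30.9]
eef_rot: [0.002, 0.712, 0.001, 0.702]
contact_force: [-2.3, 0.9, 12.5]
opening: 41.3
```

>>> {"fn": "servo_tool", "kwargs": {"plan": [[0.2,[0,0,0],0],[0,[0,0,0],0],[-0.2,[0,0,0],0],[-0.4,[0,0,0],0],[-0.5,[0,0,0],0],[-0.5,[0,0,0],0],[-0.5,[-3,0,0],0],[-0.5,[-6,0,0],0]]}}

```text
time: 15.43
position: [484.1, -85.0, 89.9]
eef_rot: [0.003, 0.714, 0.001, 0.7]
contact_force: [1.2, -0.5, 0.8]
opening: 65.8
```

>>> {"fn": "servo_tool", "kwargs": {"plan": [[-0.5,[-4,0,0],0],[-0.5,[-6,-0.5,3],0],[-0.5,[-6,-1,6.5],0],[-0.5,[-6,-2,10],0],[-0.5,[-6,-2.6,13.5],0],[-0.5,[-6,-2.6,16],0],[-0.5,[-6,-2.6,18.1],0],[-0.5,[-6,-2.6,18.1],0]]}}

```text
time: 16.1
position: [670.1, -112.0, 145.5]
eef_rot: [0.003, 0.713, 0.001, 0.701]
contact_force: [0.5, 1.2, -0.4]
opening: 65.7
```

```bash
python3 - <<'E'
from h import *
p=camera('top');q=camera('scene')
for n,y,h in(('green',-6.4,80),('grey',-86.4,95)):
    print(n,np.round(disc(p,proj(p,(485.5,y,h)),h,5)[2],1),np.round(disc(q,proj(q,(485.5,y,h)),h,5)[2],1))
ov('scene',(120,140,200,150),'pics/s14.png',1.2,[(485.5,-86.5,4)])
cv2.imwrite('pics/t14.png',cv2.resize(p['image'][100:250,200:400,::-1],(800,600)))
to(665,-111,20)
E
```

```text
green [487.6  -1.   80. ] [484.4  -6.5  80. ]
grey [486.5 -84.2  95. ] [486.8 -84.8  95. ]
[ 664.7 -111.4  145.5] [-0.269  0.509  1.357  0.     1.299 -0.266] 65.8882827482785 [-0.  -0.1 -0.6]
t 16.25 pos [ 664.7 -111.4  145.5] open 65.9 F [-0.  -0.1 -0.6] shift cm [12.55 -0.03  0.3 ] turn -0.002 rows 3.0 q [-0.27  0.51  1.36  0.    1.3  -0.27]
```

View pics/s14.png

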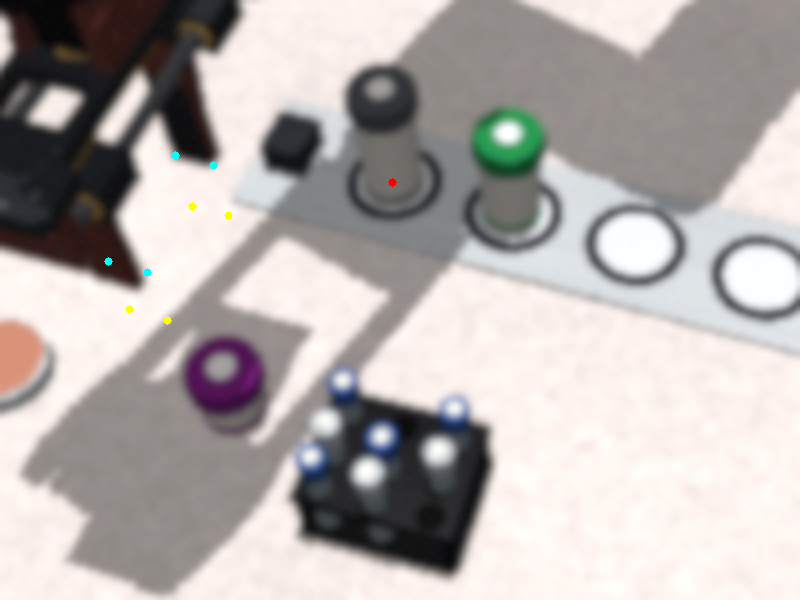

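View pics/t14.png

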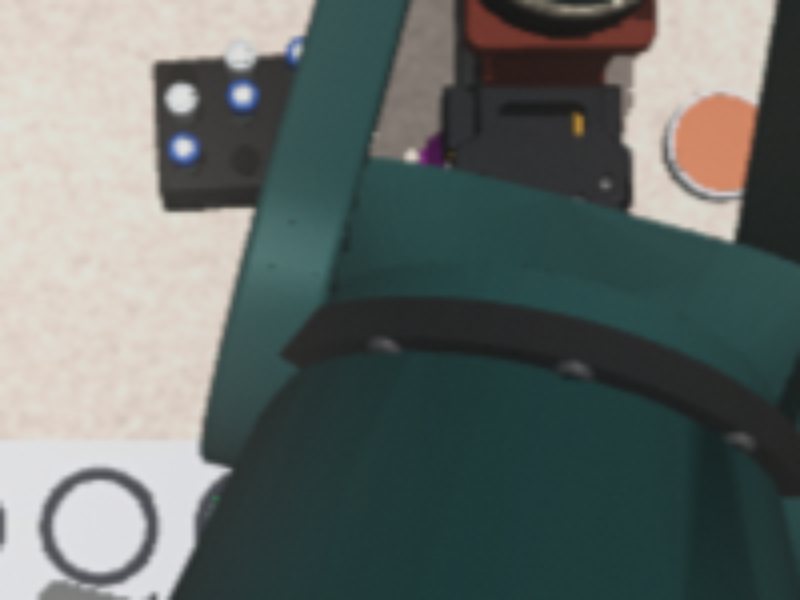

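Grey stands on the end mark. The scene crop shows the fingertips about 38 mm above the reported TCP (cyan +40 dots on the tips), so purple needs TCP z≈-10. I will go down in checked steps.

>>> {"fn": "servo_tool", "kwargs": {"plan": [[-0.6,[3,0,0],0],[-0.6,[6,0,0],0],[-0.6,[9,0,0],0],[-0.6,[11.5,0,0],0],[-0.6,[13,0,0],0],[-0.6,[13,0,0],0],[-0.6,[13,0,0],0]]}}

```text
time: 16.83
position: [659.9, -110.4, 15.3]
eef_rot: [0.003, 0.716, 0.002, 0.698]
contact_force: [-0.2, 0.0, 0.7]
opening: 69.9
```

```bash
python3 - <<'E'
from h import *
ov('scene',(130,190,100,75),'pics/s15.png',1.2,[(665,-112,46)])
to(664.5,-111.5,-8)
E
```

```text
[ 661.4 -110.7   16.5] [-0.269  0.637  1.477 -0.     1.05  -0.266] 69.97651069663355 [1.  0.3 1.1]
t 16.88 pos [ 661.4 -110.7   16.5] open 70.0 F [1.  0.3 1.1] shift cm [ 2.44 -0.09  0.36] turn -0.002 rows 0.6 q [-0.27  0.64  1.48 -0.    1.05 -0.27]
```

View pics/s15.png

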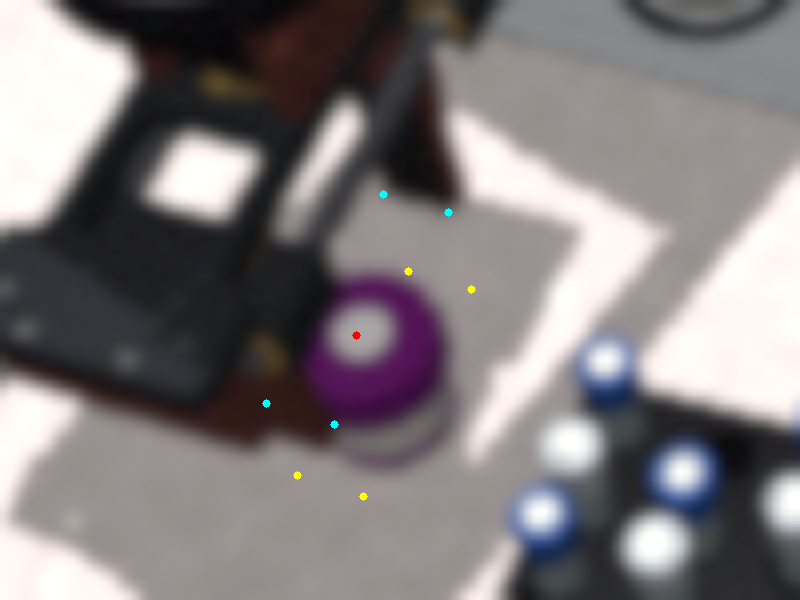

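The tool has crept to about 1.5° of tilt, because calls issued while moving capture the lag. I will try to undo it with an upward move followed at once by a new call.

>>> {"fn": "servo_tool", "kwargs": {"plan": [[-0.6,[-4,0,1],0],[-0.6,[-8,0,2],0],[-0.6,[-12,0,3],0],[-0.6,[-16,0,4],0]]}}

```text
time: 17.22
position: [705.6, -111.9, 180.2]
eef_rot: [0.003, 0.714, 0.001, 0.7]
contact_force: [1.1, 0.4, -0.5]
opening: 70.0
```

>>> {"fn": "servo_tool", "kwargs": {"plan": [[-0.6,[-0.5,0,0],0],[-0.6,[-0.5,0,0],0],[-0.6,[-0.5,0,0],0],[-0.6,[-0.5,0,0],0],[-0.6,[-0.5,0,0],0]]}}

```text
time: 17.63
position: [703.6, -111.6, 183.0]
eef_rot: [0.003, 0.715, 0.001, 0.699]
contact_force: [-0.7, 0.8, -0.0]
opening: 70.6
```

```bash
python3 - <<'E'
from h import *
print(to(664.5,-111.5,15).round(3))
E
```

```text
t 17.63 pos [ 703.6 -111.6  183. ] open 70.6 F [-0.7  0.8 -0. ] shift cm [16.88 -0.1  -3.52] turn -0.003 rows 4.1 q [-0.25  0.54  1.21  0.    1.42 -0.25]
[[-0.023  0.003  1.   ]
 [ 0.006  1.    -0.002]
 [-1.     0.006 -0.023]]
```

>>> {"fn": "servo_tool", "kwargs": {"plan": [[-0.6,[4,-0.1,-1.5],0],[-0.6,[8,-0.1,-3],0],[-0.6,[12,-0.1,-3.5],0],[-0.6,[15,-0.1,-3.5],0],[-0.6,[17,-0.1,-3.5],0],[-0.6,[17,-0.1,-3.5],0],[-0.6,[17,-0.1,-3.5],0],[-0.6,[17,-0.1,-3.5],0]]}}

```text
time: 18.3
position: [665.3, -111.6, 14.4]
eef_rot: [0.003, 0.715, 0.001, 0.699]
contact_force: [-0.2, 0.5, 0.9]
opening: 70.2
```

>>> {"fn": "servo_tool", "kwargs": {"plan": [[-0.6,[0,0,0],0],[-0.6,[0.5,0,0],0],[-0.6,[1,0,0],0],[-0.6,[1.5,0,0],0],[-0.6,[1.5,0,0],0],[-0.6,[1.5,0,0],0]]}}

```text
time: 18.8
position: [664.5, -111.4, -1.0]
eef_rot: [0.003, 0.715, 0.001, 0.699]
contact_force: [0.1, 0.4, -0.1]
opening: 70.2
```

```bash
python3 - <<'E'
from h import *
ov('scene',(130,190,100,75),'pics/s16.png',1.2,[(665,-112,46)])
to(664.5,-111.5,-10)
E
```

```text
[ 664.8 -111.5   -0.8] [-0.268  0.662  1.478 -0.     1.025 -0.266] 70.07841499462529 [-0.7  0.1 -0.4]
t 18.85 pos [ 664.8 -111.5   -0.8] open 70.1 F [-0.7  0.1 -0.4] shift cm [ 0.92 -0.01 -0.01] turn -0.003 rows 0.2 q [-0.27  0.66  1.48 -0.    1.03 -0.27]
```

View pics/s16.png

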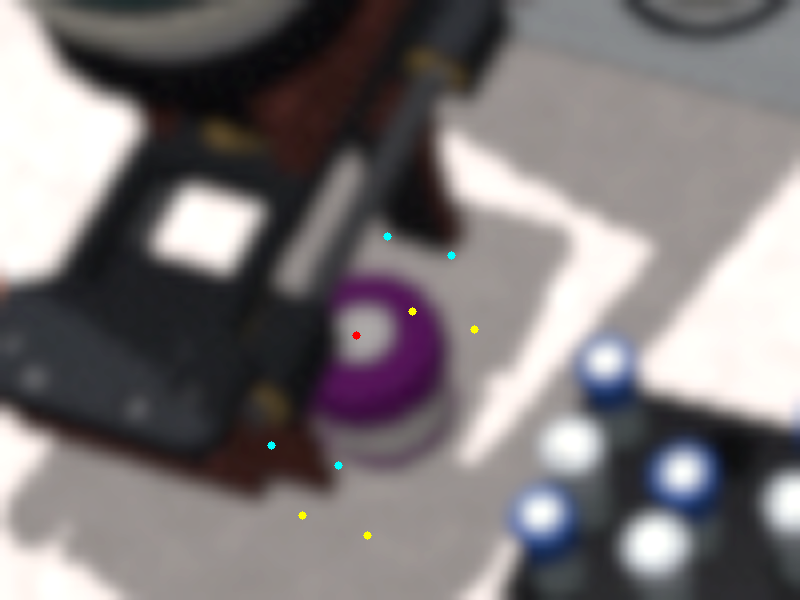

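>>> {"fn": "servo_tool", "kwargs": {"plan": [[-0.6,[0.3,0,0],0],[-0.6,[0.6,0,0],0],[-0.6,[0.9,0,0],0],[-0.6,[0.9,0,0],0],[-0.6,[0.9,0,0],0]]}}

```text
time: 19.27
position: [664.2, -111.3, -10.2]
eef_rot: [0.003, 0.715, 0.001, 0.699]
contact_force: [0.7, -1.1, -0.3]
opening: 69.9
```

>>> {"fn": "servo_tool", "kwargs": {"plan": [[-0.1,[0,0,0],0],[0.1,[0,0,0],0],[0.4,[0,0,0],0],[0.4,[0,0,0],0],[0.4,[0,0,0],0],[0.4,[0,0,0],0],[0.4,[0,0,0],0],[0.4,[0,0,0],0]]}}

```text
time: 19.93
position: [664.2, -111.3, -10.1]
eef_rot: [0.003, 0.715, 0.001, 0.699]
contact_force: [-1.2, 0.2, 1.6]
opening: 41.5
```

>>> {"fn": "servo_tool", "kwargs": {"plan": [[0.4,[-0.5,0,0],0],[0.4,[-1,0,0],0],[0.4,[-2,0,0],0],[0.4,[-3,0,0],0],[0.4,[-4,0,0],0],[0.4,[-4,0,0],0],[0.4,[-4,0,0],0]]}}

```text
time: 20.52
position: [666.2, -111.9, 31.4]
eef_rot: [0.003, 0.714, 0.001, 0.7]
contact_force: [0.1, 0.1, -1.5]
opening: 41.2
```

```bash
python3 - <<'E'
from h import *
ov('scene',(130,180,100,75),'pics/s17.png',1.2,[(665,-112,40)])
to(485.9,155,150)
E
```

```text
[ 665.4 -111.6   30.5] [-0.268  0.626  1.457 -0.     1.082 -0.266] 41.64086311908873 [-1.  -1.1 -1.6]
t 20.57 pos [ 665.4 -111.6   30.5] open 41.6 F [-1.  -1.1 -1.6] shift cm [-11.38  26.69 -18.28] turn -0.003 rows 8.2 q [-0.27  0.63  1.46 -0.    1.08 -0.27]
```

View pics/s17.png

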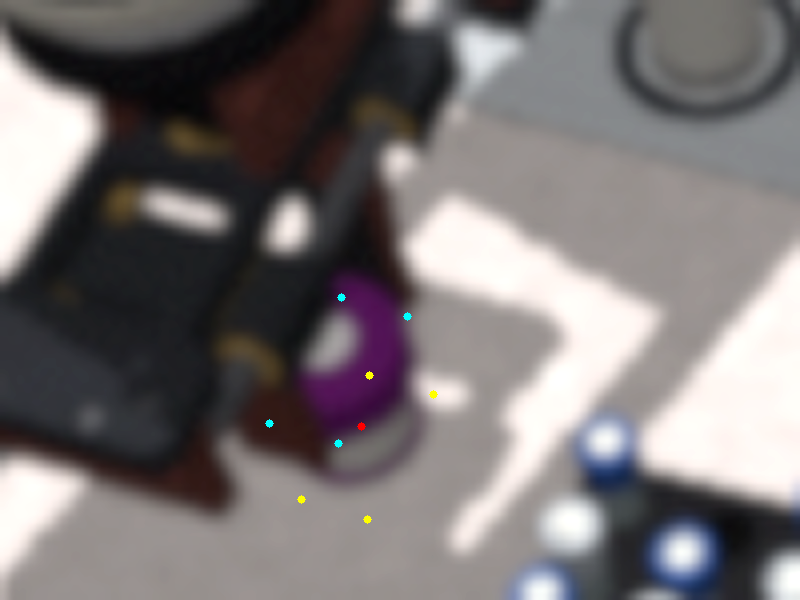

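>>> {"fn": "servo_tool", "kwargs": {"plan": [[0.4,[-3,0,-1],0],[0.4,[-6,0,-3],0],[0.4,[-9,2,-6],0],[0.4,[-9,5,-9],0],[0.4,[-9,8.5,-10],0],[0.4,[-9,12,-11],0],[0.4,[-9,12.5,-11.5],0],[0.4,[-9,12.5,-11.5],0]]}}

```text
time: 21.23
position: [550.7, 15.1, 123.6]
eef_rot: [0.002, 0.716, 0.002, 0.698]
contact_force: [0.6, 0.5, -0.7]
opening: 41.4
```

```bash
python3 - <<'E'
from h import *
camera('top'); to(485.5,154.8,60)
E
```

```text
t 21.28 pos [552.2  13.6 123.6] open 41.7 F [ 0.8 -0.2 -1.4] shift cm [ 6.59 14.08 -6.52] turn -0.0 rows 4.0 q [-0.1   0.37  1.66  0.    1.14 -0.1 ]
```

>>> {"fn": "servo_tool", "kwargs": {"plan": [[0.4,[0,3.5,-1.6],0],[0.4,[0,7,-3.2],0],[0.4,[0,10.5,-5],0],[0.4,[2,14.1,-6.5],0],[0.4,[5,14.1,-6.5],0],[0.4,[7.5,14.1,-6.5],0],[0.4,[7.5,14.1,-6.5],0],[0.4,[7.5,14.1,-6.5],0]]}}

```text
time: 21.95
position: [485.3, 153.9, 49.9]
eef_rot: [0.002, 0.716, 0.001, 0.698]
contact_force: [-0.4, 0.3, 0.2]
opening: 41.8
```

```bash
python3 - <<'E'
from h import *
camera('top'); to(485.5,154.8,-2)
E
```

```text
t 22.0 pos [486.7 154.1  51.1] open 42.0 F [-0.1 -0.   0.5] shift cm [5.31 0.05 0.01] turn -0.002 rows 1.3 q [0.16 0.41 1.83 0.01 0.93 0.16]
```

```bash
python3 - <<'E'
from h import *
ov('scene',(250,140,160,120),'pics/s18.png',1.2,[(485.8,153.8,4)])
to(485.5,154.8,-2)
E
```

```text
[487.4 154.2  51.8] [0.164 0.406 1.826 0.011 0.929 0.159] 41.124957857752484 [ 0.2 -0.3 -0.3]
t 22.05 pos [487.4 154.2  51.8] open 41.1 F [ 0.2 -0.3 -0.3] shift cm [ 5.38  0.03 -0.08] turn -0.002 rows 1.3 q [0.16 0.41 1.83 0.01 0.93 0.16]
```

View pics/s18.png

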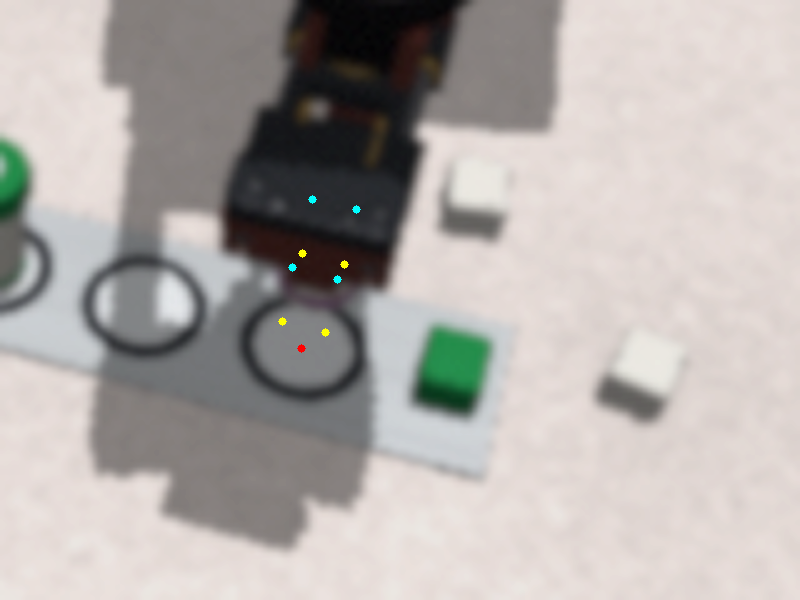

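>>> {"fn": "servo_tool", "kwargs": {"plan": [[0.4,[1.5,0.05,-0.1],0],[0.4,[3,0.05,-0.1],0],[0.4,[4.2,0.05,-0.1],0],[0.4,[5,0.05,-0.1],0],[0.4,[5.3,0.05,-0.1],0],[0.4,[5.3,0.05,-0.1],0],[0.4,[5.3,0.05,-0.1],0]]}}

```text
time: 22.63
position: [486.3, 154.9, -0.4]
eef_rot: [0.003, 0.714, 0.001, 0.7]
contact_force: [0.4, 0.1, -0.9]
opening: 41.1
```

```bash
python3 - <<'E'
from h import *
ov('scene',(270,160,100,75),'pics/s19.png',1.2,[(485.8,153.8,4)])
to(485.5,154.8,-6)
E
```

```text
[ 4.863e+02  1.550e+02 -4.000e-01] [0.166 0.487 1.869 0.013 0.804 0.159] 41.460417623757046 [ 0.5 -0.1 -0.9]
t 22.68 pos [ 4.863e+02  1.550e+02 -4.000e-01] open 41.5 F [ 0.5 -0.1 -0.9] shift cm [ 0.57 -0.02 -0.06] turn -0.002 rows 0.1 q [0.17 0.49 1.87 0.01 0.8  0.16]
```

View pics/s19.png

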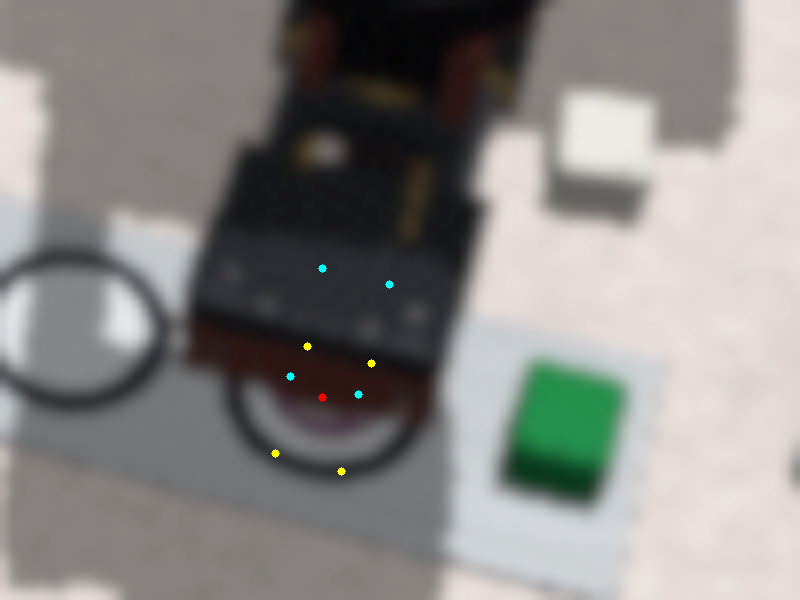

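>>> {"fn": "servo_tool", "kwargs": {"plan": [[0.4,[0.15,0,-0.04],0],[0.4,[0.3,0,-0.04],0],[0.4,[0.4,0,-0.04],0],[0.4,[0.5,0,-0.04],0],[0.4,[0.55,0,-0.04],0],[0.4,[0.55,0,-0.04],0]]}}

```text
time: 23.18
position: [485.6, 155.0, -6.0]
eef_rot: [0.003, 0.714, 0.001, 0.7]
contact_force: [0.2, -0.5, -1.1]
opening: 41.7
```

>>> {"fn": "servo_tool", "kwargs": {"plan": [[0.4,[0.06,0,0],0],[0.4,[0.12,0,0],0],[0.4,[0.12,0,0],0]]}}

```text
time: 23.43
position: [485.7, 155.0, -6.3]
eef_rot: [0.003, 0.714, 0.001, 0.7]
contact_force: [-2.7, -0.7, 10.4]
opening: 41.5
```

>>> {"fn": "servo_tool", "kwargs": {"plan": [[0.2,[0,0,0],0],[0,[0,0,0],0],[-0.2,[0,0,0],0],[-0.4,[0,0,0],0],[-0.6,[0,0,0],0],[-0.6,[-3,0,0],0],[-0.6,[-7,0,0],0],[-0.6,[-11,0,0.5],0]]}}

```text
time: 24.1
position: [490.2, 154.1, 103.7]
eef_rot: [0.002, 0.716, 0.001, 0.698]
contact_force: [2.1, -0.4, -0.7]
opening: 69.9
```

>>> {"fn": "servo_tool", "kwargs": {"plan": [[-0.6,[-4,0,1],0],[-0.6,[-6,-2,4],0],[-0.6,[-6,-5,7],0],[-0.6,[-6,-8.5,9],0],[-0.6,[-6,-12.5,10],0],[-0.6,[-6,-16.5,10],0],[-0.6,[-6,-20.5,10],0],[-0.6,[-6,-24.5,10],0]]}}

```text
time: 24.77
position: [591.0, -93.2, 159.5]
eef_rot: [0.002, 0.716, 0.001, 0.698]
contact_force: [1.4, 0.4, 0.5]
opening: 70.3
```

```bash
python3 - <<'E'
from h import *
camera('top');camera('top')
to(588.5,-336.8,150)
E
```

```text
t 24.87 pos [591.4 -97.3 159.6] open 70.3 F [-0.5  0.8  0.8] shift cm [  0.9  -23.95  -0.1 ] turn -0.007 rows 5.7 q [-0.28  0.39  1.52 -0.    1.26 -0.27]
```

>>> {"fn": "servo_tool", "kwargs": {"plan": [[-0.6,[0,-4,0],0],[-0.6,[0,-8,0],0],[-0.6,[0,-12,0],0],[-0.6,[0,-16,-0.1],0],[-0.6,[2,-20,-0.1],-0.007],[-0.6,[4,-23,-0.1],-0.007],[-0.6,[6,-24,-0.1],-0.007],[-0.6,[6,-24,-0.1],-0.007]]}}

```text
time: 25.53
position: [584.4, -337.9, 94.4]
eef_rot: [0.003, 0.718, 0.001, 0.696]
contact_force: [-1.1, 1.2, -0.5]
opening: 70.2
```

```bash
python3 - <<'E'
from h import *
p=camera('top')
for n,y,h in(('purple',153.7,50),('yellow',73.7,65),('green',-6.4,80),('grey',-86.4,95)):
    print(n,np.round(disc(p,proj(p,(485.5,y,h)),h,5)[2],1))
cv2.imwrite('pics/t20.png',cv2.resize(p['image'][190:265,120:320,::-1],(800,300)))
ov('scene',(40,120,160,120),'pics/s20.png',1.2,[(588.5,-337.5,61)])
to(588.5,-336.8,30)
E
```

```text
purple [488.4 154.6  50. ]
yellow [485.5  74.2  65. ]
green [485.8  -7.4  80. ]
grey [487.7 -85.7  95. ]
[ 586.5 -335.7   98.1] [-0.615  0.557  1.397 -0.012  1.213 -0.61 ] 70.17959120980599 [-0.3  1.5  0.1]
t 25.63 pos [ 586.5 -335.7   98.1] open 70.2 F [-0.3  1.5  0.1] shift cm [ 6.8  -0.15  0.39] turn -0.001 rows 1.6 q [-0.61  0.56  1.4  -0.01  1.21 -0.61]
```

View pics/t20.png

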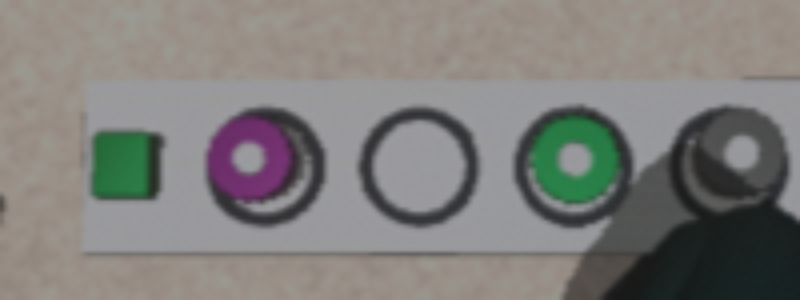

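View pics/s20.png

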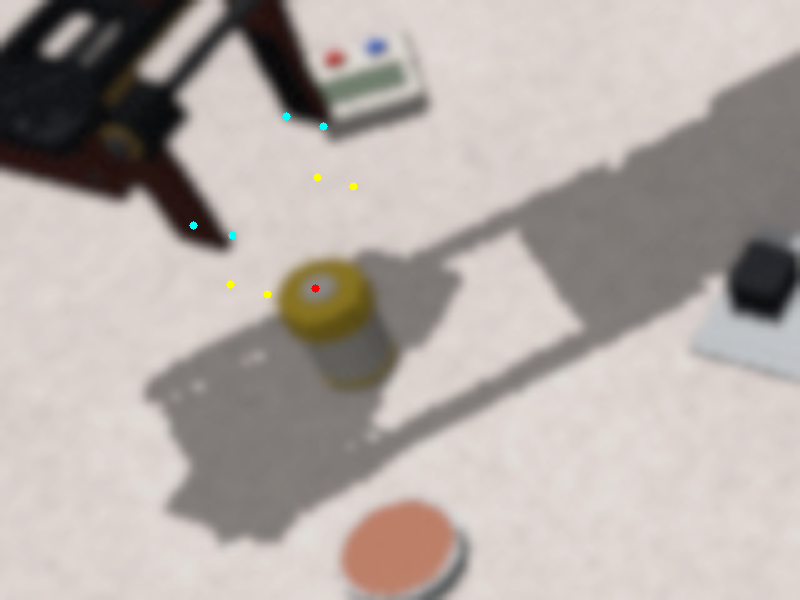

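Purple and grey sit on their marks, about 2.5 mm off in x by the top camera; I will come back to that. Next is yellow.

```bash
python3 - <<'E'
from h import *
to(588.5,-337.2,20)
E
```

```text
t 25.63 pos [ 586.5 -335.7   98.1] open 70.2 F [-0.3  1.5  0.1] shift cm [ 7.8  -0.19  0.41] turn -0.001 rows 1.9 q [-0.61  0.56  1.4  -0.01  1.21 -0.61]
```

>>> {"fn": "servo_tool", "kwargs": {"plan": [[-0.6,[2,-0.15,0.2],0],[-0.6,[4,-0.15,0.4],0],[-0.6,[6,-0.15,0.4],0],[-0.6,[7.4,-0.15,0.4],0],[-0.6,[7.4,-0.15,0.4],0],[-0.6,[7.4,-0.15,0.4],0]]}}

```text
time: 26.13
position: [589.2, -335.0, 25.0]
eef_rot: [0.001, 0.717, 0.002, 0.698]
contact_force: [0.1, 1.0, 1.1]
opening: 70.2
```

```bash
python3 - <<'E'
from h import *
ov('scene',(60,140,100,75),'pics/s21.png',1.2,[(588.5,-337.5,61)])
ov('top',(370,130,100,75),'pics/t21.png',2,[(588.5,-337.5,61)])
to(588.5,-337.2,3)
E
```

```text
[ 589.9 -335.9   25.8] [-0.612  0.637  1.449 -0.013  1.08  -0.607] 70.36873924816611 [ 0.4 -0.1  0.2]
[ 590.1 -336.5   26.2] [-0.613  0.636  1.448 -0.013  1.079 -0.608] 69.90519041145795 [0.  0.4 0.7]
t 26.23 pos [ 590.1 -336.5   26.2] open 69.9 F [0.  0.4 0.7] shift cm [ 2.32 -0.08 -0.11] turn 0.001 rows 0.6 q [-0.61  0.64  1.45 -0.01  1.08 -0.61]
```

View pics/s21.png

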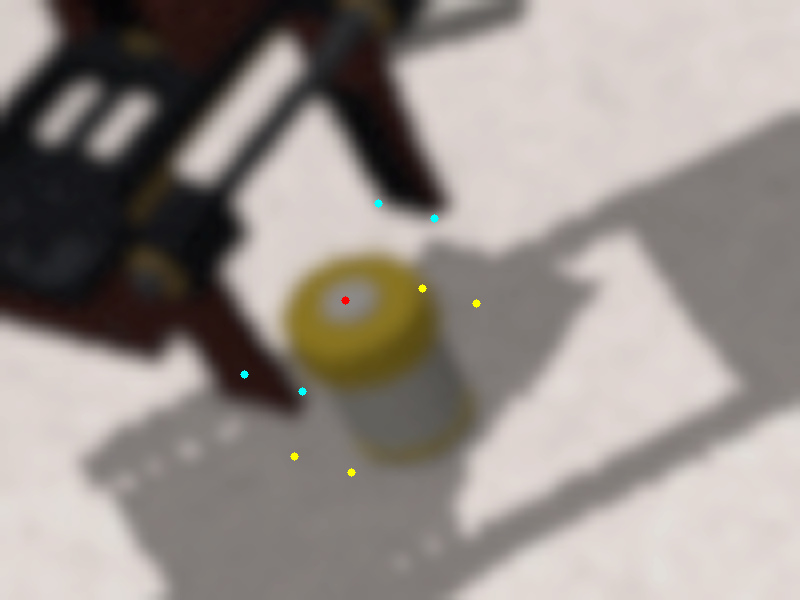

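View pics/t21.png

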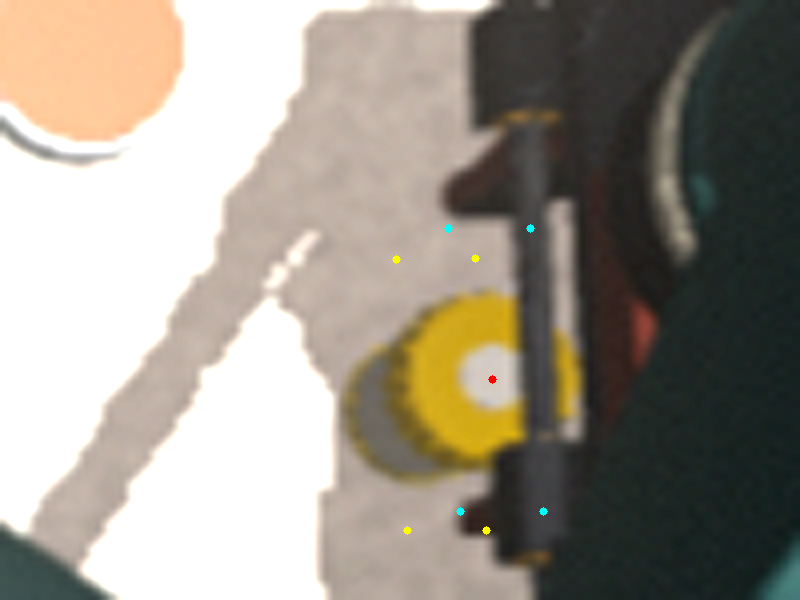

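>>> {"fn": "servo_tool", "kwargs": {"plan": [[-0.6,[1,-0.07,-0.1],0],[-0.6,[2,-0.07,-0.1],0],[-0.6,[2.4,-0.07,-0.1],0],[-0.6,[2.4,-0.07,-0.1],0],[-0.3,[2.4,-0.07,-0.1],0],[0,[2.4,-0.07,-0.1],0],[0.2,[2.4,-0.07,-0.1],0],[0.4,[2.4,-0.07,-0.1],0]]}}

```text
time: 26.9
position: [588.7, -337.3, 2.4]
eef_rot: [0.001, 0.716, 0.001, 0.699]
contact_force: [-0.6, 0.0, 0.3]
opening: 47.3
```

>>> {"fn": "servo_tool", "kwargs": {"plan": [[0.4,[0,0,0],0],[0.4,[0,0,0],0],[0.4,[0,0,0],0],[0.4,[0,0,0],0],[0.4,[0,0,0],0]]}}

```text
time: 27.32
position: [588.8, -337.4, 2.5]
eef_rot: [0.001, 0.716, 0.001, 0.699]
contact_force: [0.3, -0.8, 0.4]
opening: 41.2
```

>>> {"fn": "servo_tool", "kwargs": {"plan": [[0.4,[-1,0,0],0],[0.4,[-3,0,0],0],[0.4,[-6,0,0],0],[0.4,[-9,0,0],0],[0.4,[-12,0,0],0],[0.4,[-14,0,0],0],[0.4,[-14,0,0],0],[0.4,[-14,0,0],0]]}}

```text
time: 27.98
position: [593.1, -338.4, 144.3]
eef_rot: [0.0, 0.715, 0.001, 0.7]
contact_force: [-0.8, 0.4, -2.0]
opening: 41.6
```

```bash
python3 - <<'E'
from h import *
ov('scene',(40,120,160,120),'pics/s22.png',1.2,[(588.5,-337.5,140)])
to(483,74.5,145)
E
```

```text
[ 591.9 -337.6  142.4] [-0.613  0.522  1.342 -0.012  1.299 -0.61 ] 41.281063234921675 [-0.6 -0.7 -1.5]
t 28.03 pos [ 591.9 -337.6  142.4] open 41.3 F [-0.6 -0.7 -1.5] shift cm [  0.14  41.22 -10.86] turn 0.001 rows 10.2 q [-0.61  0.52  1.34 -0.01  1.3  -0.61]
```

View pics/s22.png

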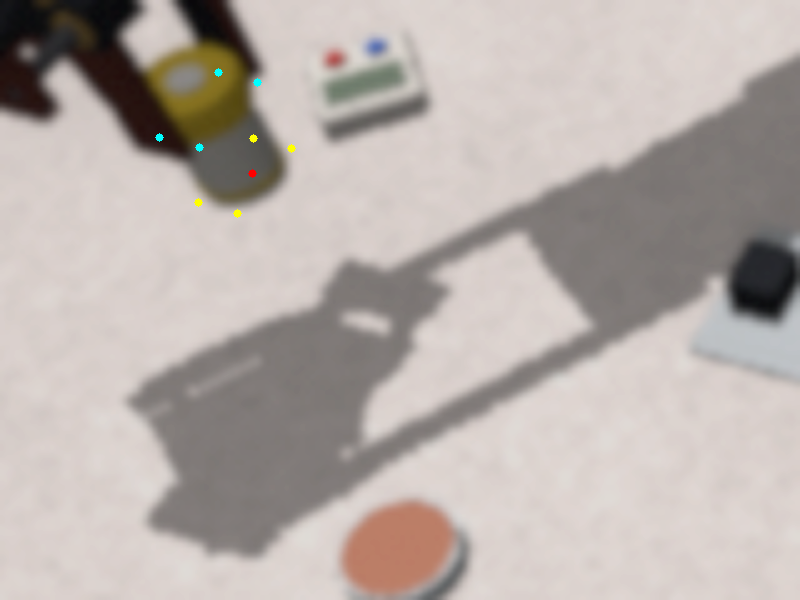

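>>> {"fn": "servo_tool", "kwargs": {"plan": [[0.4,[0,2,-0.5],0],[0.4,[0,5.5,-1],0],[0.4,[0,9.5,-2],0],[0.4,[0,13.5,-3],0],[0.4,[0,17.5,-4],0],[0.4,[0,21.5,-5],0],[0.4,[0,25,-6],0],[0.4,[0,25,-6],0]]}}

```text
time: 28.7
position: [526.4, -80.9, 142.5]
eef_rot: [0.001, 0.718, 0.004, 0.696]
contact_force: [-0.6, -0.2, -0.8]
opening: 41.7
```

```bash
python3 - <<'E'
from h import *
camera('top');camera('top');to(483.5,74.4,60)
E
```

```text
t 28.8 pos [530.  -86.1 143.2] open 41.4 F [-0.5 -0.6 -0.9] shift cm [ 8.51 16.03 -4.36] turn 0.003 rows 4.5 q [-0.29  0.33  1.67 -0.    1.17 -0.29]
```

>>> {"fn": "servo_tool", "kwargs": {"plan": [[0.4,[0,3,-0.8],0],[0.4,[0,7,-1.6],0],[0.4,[0,11,-2.5],0],[0.4,[0,14.5,-4],0.003],[0.4,[0.5,16,-4.3],0.003],[0.4,[3,16,-4.3],0.003],[0.4,[6,16,-4.3],0.003],[0.4,[6,16,-4.3],0.003]]}}

```text
time: 29.47
position: [481.1, 73.2, 80.5]
eef_rot: [0.001, 0.72, 0.001, 0.694]
contact_force: [-1.1, 1.3, -2.0]
opening: 41.5
```

```bash
python3 - <<'E'
from h import *
camera('top')
ov('scene',(220,130,160,120),'pics/s23.png',1.2,[(485.9,73.6,4)])
to(483.5,74.4,10)
E
```

```text
[484.  73.  84.] [0.005 0.339 1.833 0.005 1.001 0.004] 41.381124887216764 [-0.3 -0.4 -0.7]
t 29.57 pos [484.  73.  84.] open 41.4 F [-0.3 -0.4 -0.7] shift cm [7.4  0.11 0.18] turn -0.001 rows 1.8 q [0.01 0.34 1.83 0.   1.   0.  ]
```

View pics/s23.png

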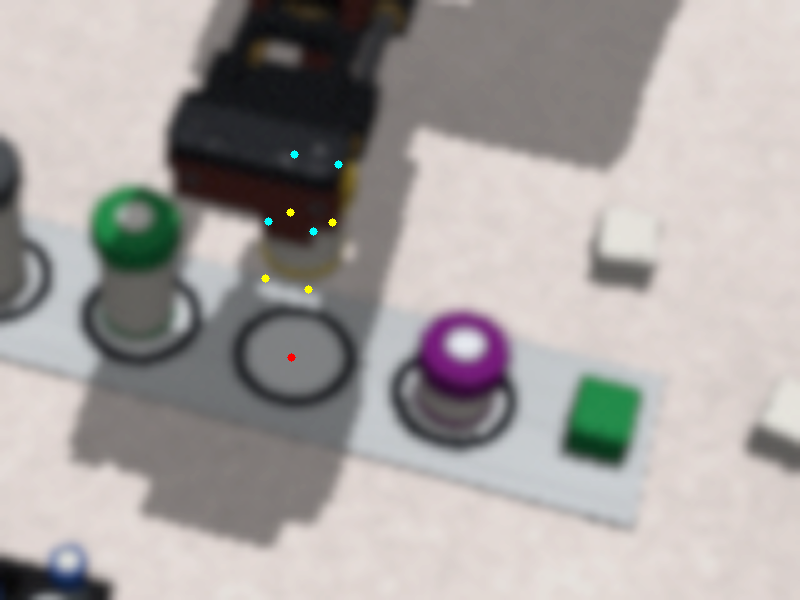

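>>> {"fn": "servo_tool", "kwargs": {"plan": [[0.4,[1.5,0.12,0.1],0],[0.4,[3,0.12,0.15],0],[0.4,[4.5,0.12,0.15],0],[0.4,[6,0.12,0.15],0],[0.4,[7,0.12,0.15],0],[0.4,[7.1,0.12,0.15],0],[0.4,[7.1,0.12,0.15],0],[0.4,[7.1,0.12,0.15],0]]}}

```text
time: 30.23
position: [484.3, 74.2, 13.9]
eef_rot: [0.002, 0.718, 0.001, 0.697]
contact_force: [0.4, -0.2, -0.6]
opening: 41.5
```

```bash
python3 - <<'E'
from h import *
camera('top')
ov('scene',(240,160,100,75),'pics/s24.png',1.2,[(485.9,73.6,4)])
to(483.5,74.4,7)
E
```

```text
[484.3  74.4  14. ] [0.008 0.447 1.894 0.005 0.829 0.005] 41.42918863194679 [-0.8 -0.3 -0.8]
t 30.33 pos [484.3  74.4  14. ] open 41.4 F [-0.8 -0.3 -0.8] shift cm [ 0.7  -0.   -0.06] turn -0.001 rows 0.2 q [0.01 0.45 1.89 0.01 0.83 0.01]
```

View pics/s24.png

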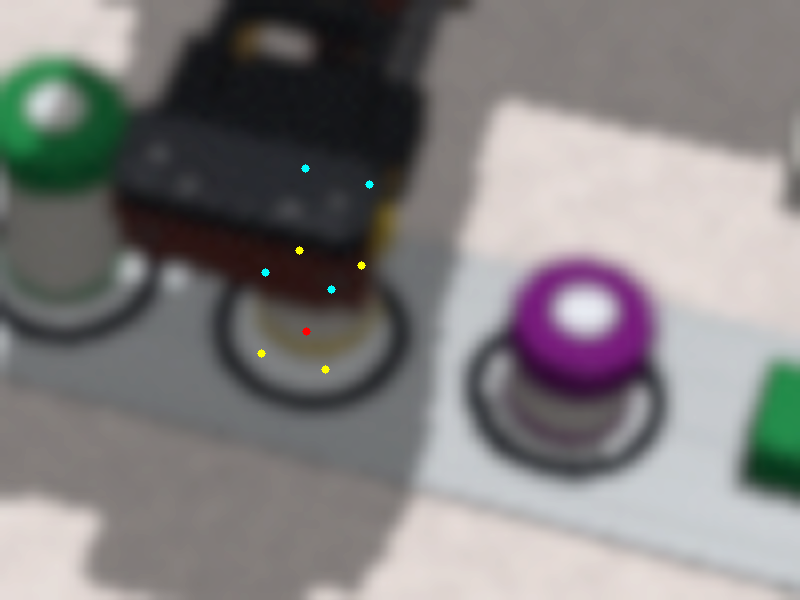

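>>> {"fn": "servo_tool", "kwargs": {"plan": [[0.4,[0.2,0,0],0],[0.4,[0.4,0,0],0],[0.4,[0.55,0,0],0],[0.4,[0.65,0,0],0],[0.4,[0.7,0,0],0],[0.4,[0.7,0,0],0]]}}

```text
time: 30.83
position: [483.9, 74.5, 6.8]
eef_rot: [0.002, 0.717, 0.001, 0.697]
contact_force: [1.3, 0.3, -0.8]
opening: 41.6
```

>>> {"fn": "servo_tool", "kwargs": {"plan": [[0.4,[0.05,0,0],0],[0.4,[0.1,0,0],0],[0.4,[0.1,0,0],0]]}}

```text
time: 31.08
position: [484.0, 74.5, 6.4]
eef_rot: [0.002, 0.717, 0.001, 0.697]
contact_force: [-1.7, -0.4, 7.4]
opening: 41.6
```

Contact. Release, rise and clear the view.

>>> {"fn": "servo_tool", "kwargs": {"plan": [[0.2,[0,0,0],0],[0,[0,0,0],0],[-0.2,[0,0,0],0],[-0.4,[0,0,0],0],[-0.6,[0,0,0],0],[-0.6,[-3,0,0],0],[-0.6,[-7,0,0],0],[-0.6,[-7,0,0],0]]}}

```text
time: 31.75
position: [490.6, 74.4, 81.6]
eef_rot: [0.002, 0.714, 0.001, 0.7]
contact_force: [0.7, 0.6, 0.5]
opening: 69.9
```

>>> {"fn": "servo_tool", "kwargs": {"plan": [[-0.6,[-4,0,0],0],[-0.6,[-8,2,0],0],[-0.6,[-8,6,0],0],[-0.6,[-8,10,0],0],[-0.6,[-8,14,0],0],[-0.6,[-8,18,0],0],[-0.6,[-8,22,0],0],[-0.6,[-8,25,0],0]]}}

```text
time: 32.42
position: [492.1, 327.2, 162.3]
eef_rot: [0.002, 0.714, 0.002, 0.7]
contact_force: [1.0, 0.3, 0.7]
opening: 70.1
```

```bash
cat > chk.py <<'E'
from h import *
p=camera('top');q=camera('scene')
g={}
for nm,c in(('top',p),('scene',q)):
    for n,y,h in(('purple',153.7,50),('yellow',73.7,65),('green',-6.4,80),('grey',-86.4,95)):
        u=proj(c,(485.5,y,h))
        for _ in range(3):
            a=disc(c,u,h,5); u=np.array(a[:2])
        print(nm,n,np.round(a[2],1))
import sys
k=sys.argv[1]
for nm,c,w in(('t',p,(110,170,240,100)),('s',q,(170,140,200,110))):
    im=c['image'][w[1]:w[1]+w[3],w[0]:w[0]+w[2],::-1]
    cv2.imwrite(f'pics/{nm}c{k}.png',cv2.resize(im,None,fx=3.3 if nm=='t' else 4,fy=3.3 if nm=='t' else 4,interpolation=cv2.INTER_CUBIC))
to(486,154,60)
E
python3 chk.py 1
```

```text
top purple [488.4 154.6  50. ]
top yellow [484.9  74.6  65. ]
top green [485.8  -7.4  80. ]
top grey [487.7 -85.8  95. ]
scene purple [486.8 155.4  50. ]
scene yellow [483.1  75.5  65. ]
scene green [484.4  -6.5  80. ]
scene grey [486.7 -84.7  95. ]
t 32.52 pos [492.4 328.6 162.1] open 70.5 F [ 0.1 -0.5 -0.3] shift cm [ 10.12 -17.52  -0.5 ] turn 0.003 rows 4.9 q [0.46 0.37 1.54 0.01 1.24 0.45]
```

View pics/tc1.png

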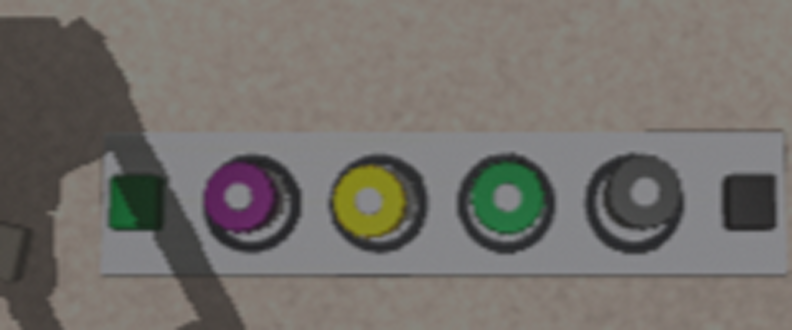

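View pics/sc1.png

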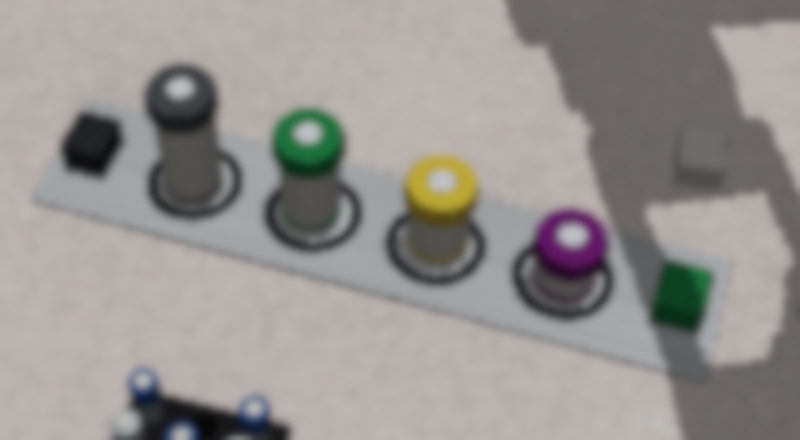

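```bash
python3 - <<'E'
from h import *
for nm in('top','scene'):
    c=camera(nm); im=cv2.imread(f'pics/{nm}0.png'); g=cv2.cvtColor(im,cv2.COLOR_BGR2GRAY)
    for y in(153.8,73.7,-6.3,-86.4):
        u=(proj(c,(485.5,y,4))+.5)*1.5-.5; k=30 if nm=='top' else 26
        x0,y0=int(u[0])-k,int(u[1])-k; t=g[y0:y0+2*k,x0:x0+2*k]
        bw=cv2.adaptiveThreshold(t,255,cv2.ADAPTIVE_THRESH_MEAN_C,cv2.THRESH_BINARY_INV,31,12)
        cs,_=cv2.findContours(bw,cv2.RETR_CCOMP,cv2.CHAIN_APPROX_NONE)
        out=[]
        for z in sorted(cs,key=len,reverse=True)[:2]:
            e=cv2.fitEllipse(z); v=(np.array(e[0])+[x0,y0]+.5)/1.5-.5
            out.append((np.round(ray(c,v[0],v[1],4)[:2],1),np.round(e[1],1)))
        print(nm,y,out)
E
```

```text
top 153.8 [(array([486.1, 153.8]), array([44.1, 45.1])), (array([486.2, 153.7]), array([34.4, 34.9]))]
top 73.7 [(array([485.9,  73.7]), array([44.6, 45. ])), (array([485.9,  73.7]), array([34.9, 35.1]))]
top -6.3 [(array([485.6,  -6.5]), array([44.4, 45.2])), (array([485.6,  -6.4]), array([34.8, 35.4]))]
top -86.4 [(array([485.1, -86.4]), array([44.7, 45.5])), (array([485.5, -86.8]), array([34.5, 35.4]))]
scene 153.8 [(array([484.8, 154.6]), array([33.3, 39.9])), (array([484.9, 154.7]), array([23.9, 30.5]))]
scene 73.7 [(array([484.4,  74.6]), array([32.4, 38.9])), (array([484.6,  74.6]), array([23.3, 29.3]))]
scene -6.3 [(array([484.6,  -5.2]), array([31.1, 38.6])), (array([484.3,  -5.5]), array([22.6, 28.7]))]
scene -86.4 [(array([484.4, -85.3]), array([30. , 37.6])), (array([484.4, -85.8]), array([21.8, 27.8]))]
```

All four pots are within about 2.5 mm of their mark centres by both cameras, well inside the 5 mm pale margin. Regripping would add more risk than it removes, so I will check the rack and hand in.

```bash
python3 - <<'E'
from h import *
p=camera('top')
o=outline_of(p,'tube_rack')[0]; print('rack',o['score'],np.round(o['at'],1))
s=r.sense(); print(s['time'],s['position'].round(1),np.abs(s['qvel']).max().round(3),s['contact_force'].round(1))
r.finish_job()
E
```

```text
rack 0.91 [132.9 261. ]
32.7167 [492.2 322.9 162.1] 0.013 [0.3 0.1 0. ]
the job is handed in; nothing more can be done
```

The feed strip is loaded and the job was handed in at about 33 s. From the green start block the order is purple, yellow, green, grey, which is shortest to tallest. Each pot was gripped by its cap, lowered until the wrist force showed contact, and only then released.

- **Centring:** both cameras agree that all four pots stand upright on their marks. Purple is about 2.4 mm off centre, yellow 1.6 mm, green 1.1 mm and grey 2.4 mm. I accepted the offsets of purple and grey rather than regrip them, as the pale centres leave about 5 mm of margin.
- **Rack:** it was not touched; the network found it within about 2 pixels of where it was at the start.
- **Arm:** it was clear of everything and close to still, touching nothing, at hand-in.
- **What disagreed:** in the pictures the fingertips sat about 38 mm above the reported tool point. I chose grasp heights from the pictures and checked forces on the way down.
- **Tool tilt:** the tool crept to about 1.5° of tilt, and one attempt to undo it had little effect. The pots still landed flat.

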